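# Stand the fallen bottles up in the carrier and clamp them

### The arm

A 6-joint arm with a two-finger parallel gripper is mounted at the origin on a cart in front of the work surface, level with it; the furniture and walls round the work are solid. World frame = base frame: x ahead of the robot, y to its left, z up, the work surface at z = 0. Lengths are in mm, angles in degrees, forces in N, time in s.
With the tool pointing down it reaches from about 350 to 925 mm from the base axis. Payload 6.4 kg.
Tool frame: the origin (TCP) lies between the finger pads, 19 mm behind the fingertips; this is the grasp point; z points along the fingers, y is the line along which they close (so a half turn about z gives the same grasp; the last joint's range is limited). The gripper opens to 94 mm and grips with 3 to 60 N. Pads are 16 mm wide; open, the fingers measure 119 mm over their backs; the gripper's body (75 mm by 177 mm) begins 78 mm behind the grasp point.
Start: joints at [63.077, 14.043, 89.255, -0, 76.702, -9.975], TCP at [189.475, 621.782, 224.255] pointing down, gripper open.
Joint ranges: [-179.41, 179.41], [-58.25, 129.5], [7.25, 145.43], [-54.29, 234.29], [11.92, 165.04], [-157.13, 157.13]. Speed limits (degrees/s): [147.25, 147.25, 180, 180, 180, 180].

### API

Orientations are given as [roll, pitch, yaw] about the fixed x, y, z axes, in that order (R = Rz(yaw) Ry(pitch) Rx(roll)).
In Python, from workcell import * gives the robot as it stands. The module is installed in compiled form; this text tells all that it offers.
- The arm moves only by the tool play_rows, never from a script. Its argument "deltas" is a list of rows, each a list of 7 numbers: the shift along the world's x, y, z scaled (see below), then the turn, a rotation vector about the world's x, y, z scaled (see below), then the opening, from 0 (shut) to 1 (fully open). A call has 1 to 12 rows; each row shifts and turns the commanded pose from where the row before left it; what a row does not reach is not made up. The controller multiplies each number of a shift by 0.03 m and each number of a turn by 8 degrees. A row lasts 1/10 s, in which the tool goes at most 50 mm and 8.59 degrees, less where a joint would pass 70% of its speed; a pose out of reach is approached as far as the arm can. A call with a number of a shift or a turn outside -1 to 1 is refused whole. A call with a gripper value outside its range is refused whole. The fingers move at their own pace and stop on an object; the grip force is fixed at half the most. Time passes only in rows, so rows that do not move let the fingers close. It gives the time, the measured TCP pose, the force, the opening and the grip force at its end, in the units of the state.
- get_obs(): the state, without advancing time (a new reading comes with each control period).
- read_camera(name): name is "scene" or "side" or "wrist"; returns (picture, depth): 420x560x3 uint8, red, green, blue; 420x560 float32, mm along the optical axis (not along the pixel's ray), 0 where there is no reading.
- camera_model(name): a dict with "mtx" (3x3 intrinsics, pixels), "rvec" (rotation vector, rad) and "tvec" (3), from world to camera coordinates, as OpenCV has them; the wrist camera has in their place "T_tool_cam" (4x4, takes a point from camera to tool coordinates, whose origin is the TCP and whose axes are the flange's). Camera axes: x right, y down, z forward; pixel columns grow to the right and rows downward; lengths in mm; the calibration is good to about 2 mm. The wrist camera is an equidistant fisheye: a pixel r from the principal point sees the ray r / f radians off the axis. A picture is of the moment at which its call begins: read the wrist's pose just before it. camera_model takes no time and is no camera call.
- hand_in(): hands the job in; it is judged then, once.
Trained networks look in the newest picture that a camera, given by its name, has taken for a name from the list of things; names that differ only in an ending like _2 or _b are one class to them, and where a whole thing is asked for, a point or a joint stands for the part that bears it (a point fixed in the world has none). Each returns a list of dicts, best first, with "conf" (0 to 1); they miss things now and then, are a little off and sometimes report something else, mostly with a low value. They report only what shows in the picture. A call takes as long as a camera call.
- masks_of(camera, query): "pixels" (420x560 bool, what is visible of it) and "bbox" ([centre column, centre row, width, height] in pixels, round what is visible of it).
The state is a dict: "time_s": time; "q": joint angles; "dq": joint speeds; "effort": joint torques, N m; "tcp_pos": TCP position; "eef_rot": TCP orientation; "wrist_force": force on the tool from outside, world axes, zero at the start; "wrist_torque": the same for the moment, N m; "width": opening from 0.0 (shut) to 1.0 (fully open); "finger_force": force on a finger pad.
Only numpy, scipy, OpenCV 4.12 (cv2) and the standard library are available. Lean on these libraries where they do the work, as an engineer would, in place of code of your own. Each camera call takes 0.05 s, during which the arm holds its last target. There are 200 camera calls.

### The job

Some reagent bottles have fallen over in the bays of the carrier, under its retaining bar. Loosen the clamp knobs at both ends of the bar, slide the bar all the way to the open front end, then swing every fallen bottle up until it stands upright on its foot with its side against the carrier's back wall. Then slide the bar back until it rests against the bottles and turn both knobs fully home to lock it; never force the bar along while a knob is locked, and leave the other things on the bench as they are.

Things in the scene. Friction and masses are not known exactly. Their poses are not given: they have to be found in the camera images.
- carrier: fixed aluminium carrier, 376 mm wide (y), x = -150 to 120 mm; origin on the bench. Floor top at z = 8 mm. Back wall along +x: inner face x = +100, top z = 78 mm. Four bays at y = +120, +40, -40, -120 mm, 54 mm wide, parted by blocks from x = 35 to 100 mm, top z = 38 mm; open floor in front of them. Side rails at y = +-175, top z = 52 mm, carry the sliding retaining bar.
- gate (a joint): position of the retaining bar, m: its wall-side face is at carrier x = 0.056 - gate. 0 to 0.155 (fully open, at the front); against standing bottles about 0.004. The bar is 14 mm thick, z = 64 to 80 mm, across the whole carrier: above lying bottles, against the sides of standing ones. Slides with about 2 N when both knobs are free; a locked knob brakes it fast.
- bar_mid (a point): middle of the bar's wall-side face, at z = 72 mm; x axis along the carrier's x (to the back wall)
- reagent_0: white reagent bottle with a blue screw cap, like the others: 48 mm in diameter, 105 mm tall, about 0.14 kg; pinched lightly (5 N) by the cap it can pivot between the fingers; origin at the centre of its foot, z towards the cap. Cap 39 mm in diameter, z = 88 to 105 mm. Starts lying in a bay, foot near the back wall, cap to the front. May be absent. It may stand in any bay.
- reagent_1: white reagent bottle with a blue screw cap, like the others: 48 mm in diameter, 105 mm tall, about 0.14 kg; pinched lightly (5 N) by the cap it can pivot between the fingers; origin at the centre of its foot, z towards the cap. Cap 39 mm in diameter, z = 88 to 105 mm. Starts lying in a bay, foot near the back wall, cap to the front. May be absent. It may stand in any bay.
- reagent_2: white reagent bottle with a blue screw cap, like the others: 48 mm in diameter, 105 mm tall, about 0.14 kg; pinched lightly (5 N) by the cap it can pivot between the fingers; origin at the centre of its foot, z towards the cap. Cap 39 mm in diameter, z = 88 to 105 mm. Starts lying in a bay, foot near the back wall, cap to the front. May be absent. It may stand in any bay.
- reagent_3: white reagent bottle with a blue screw cap, like the others: 48 mm in diameter, 105 mm tall, about 0.14 kg; pinched lightly (5 N) by the cap it can pivot between the fingers; origin at the centre of its foot, z towards the cap. Cap 39 mm in diameter, z = 88 to 105 mm. Starts lying in a bay, foot near the back wall, cap to the front. May be absent. It may stand in any bay.
- knob_r (a joint): angle of the right-hand clamp knob about the vertical, rad: 0 = locked (fully home), 1.3 = free (stop); counter-clockwise from above frees it. Its brake lets go above about 0.6. Stays where it is left; turns with about 0.1 N m.
- grip_r (a point): on the right-hand knob's vertical axis, 117 mm above the bench: put the TCP here. Its grip is a wing 58 mm long (point x), 14 mm thick (point y: pinch along it), z = 94 to 124 mm, over a hub of 17 mm radius. It sits on the bar's end at carrier y = -175 mm, 22 mm in front of the bar's wall-side face, and travels with the bar, which can be pulled and pushed by it.
- knob_l (a joint): angle of the left-hand clamp knob about the vertical, rad: 0 = locked (fully home), 1.3 = free (stop); counter-clockwise from above frees it. Its brake lets go above about 0.6. Stays where it is left; turns with about 0.1 N m.
- grip_l (a point): on the left-hand knob's vertical axis, 117 mm above the bench: put the TCP here. Its grip is a wing 58 mm long (point x), 14 mm thick (point y: pinch along it), z = 94 to 124 mm, over a hub of 17 mm radius. It sits on the bar's end at carrier y = +175 mm, 22 mm in front of the bar's wall-side face, and travels with the bar, which can be pulled and pushed by it.
- tape_roll: bystander: roll of brown tape, 93 mm across, 48 mm high, lying flat; origin under its centre. Leave it alone.
- buffer_bottle: bystander: slim white bottle with a red cap, 38 mm in diameter, 118 mm tall, standing on the bench to the right of the carrier; origin under its foot. Leave it alone.

How it is judged (in metres and radians):
On the way, in this order (a step that is already met when the one before it is completed fails the run):
1. both clamp knobs have been freed (above 1.0 rad) (value of joint each of knob_r, knob_l above 1 rad), for 0.1 s.
2. the bar has been slid open (gate above 0.135 m) (value of joint gate above 0.135 m), for 0.2 s.
3. every bottle stands upright against the back wall (angle between each of reagent_0, reagent_1, reagent_2, reagent_3's own z axis and vertical below 0.1 rad and x of reagent_0 in the frame of carrier between 0.067 and 0.085 m and y of reagent_0 in the frame of carrier between -0.15 and 0.15 m and z of reagent_0 in the frame of carrier between 0.003 and 0.014 m and x of reagent_1 in the frame of carrier between 0.067 and 0.085 m and y of reagent_1 in the frame of carrier between -0.15 and 0.15 m and z of reagent_1 in the frame of carrier between 0.003 and 0.014 m and x of reagent_2 in the frame of carrier between 0.067 and 0.085 m and y of reagent_2 in the frame of carrier between -0.15 and 0.15 m and z of reagent_2 in the frame of carrier between 0.003 and 0.014 m and x of reagent_3 in the frame of carrier between 0.067 and 0.085 m and y of reagent_3 in the frame of carrier between -0.15 and 0.15 m and z of reagent_3 in the frame of carrier between 0.003 and 0.014 m), for 0.3 s.
4. the bar rests against the bottles (gate below 0.010 m) while both knobs are still free (value of joint gate below 0.01 m and value of joint each of knob_r, knob_l above 0.7 rad), for 0.1 s.
At the end, for the whole second after the job is handed in: Every bottle present stands upright (within 0.10 rad) on the carrier's floor with its axis within 33 mm of the back wall (touching would be 24 mm), the bar rests against them (gate below 0.010 m), both knobs are locked (below 0.2 rad), and the bottles are at rest (all of step 3 and value of joint gate below 0.01 m and value of joint each of knob_r, knob_l below 0.2 rad and linear speed of each of reagent_0, reagent_1, reagent_2, reagent_3 below 0.02 m/s).
It fails at once if the bar is forced along (faster than 0.04 m/s) while a knob is locked (below 0.3 rad) (value of joint any of knob_r, knob_l below 0.3 rad and (velocity of joint gate above 0.04 m/s or velocity of joint gate below -0.04 m/s)).
It fails at once if the roll of tape or the red-capped bottle is shoved more than 40 mm (distance of any of tape_roll, buffer_bottle from where it was at the start of the episode above 0.04 m).
Of reagent_0, reagent_1, reagent_2, reagent_3 only 3 to 4 are there at a start; the rules pass over those that are not, and their reading is None.
At some moment in a run one of reagent_0, reagent_1, reagent_2, reagent_3 may be knocked a few centimetres aside while the robot is not near it.
Once in a run the grip may slacken for a moment while it holds something.
It also fails if it takes over 210 s, if anything falls off the work surface, if the arm or the gripper's body presses on something with over 40 N, if the wrist force passes 120 N, or if a joint passes its speed limit or range.

## Working session

There is one attempt and no reset: what is moved stays moved. The work goes in short steps, Python scripts to look and compute and a tool call to move; the robot and the scene stay as the last step left them, time stands still between calls to the robot, and variables do not carry over. Pictures are saved under pics/ and viewed, at most 14 in all, crops included, and the job is handed in when it is done.

Besides the shell and the picture viewer there is one more tool, called after "Call:" by a JSON object that holds its "op" and its "data". play_rows: Moves the arm, as the interface text tells. Shifts and turns lie within -1 to 1; 1 stands for 0.03 m of shift or 8 degrees of turn. Its arguments: {"type":"object","properties":{"deltas":{"type":"array"}},"required":["deltas"]}

```bash
mkdir -p pics; cat > h.py <<'E'
from workcell import *
import numpy as np, cv2
from scipy.spatial.transform import Rotation as R
def snap(cam,fn=None):
    im,d=read_camera(cam)
    if fn: cv2.imwrite('pics/'+fn,im[:,:,::-1])
    return im,d
def cloud(cam,d):
    m=camera_model(cam);K=np.array(m['mtx'])
    v,u=np.mgrid[0:d.shape[0],0:d.shape[1]]
    z=d
    P=np.stack([(u-K[0,2])/K[0,0]*z,(v-K[1,2])/K[1,1]*z,z],-1)
    Rm=cv2.Rodrigues(np.array(m['rvec']))[0];t=np.array(m['tvec']).ravel()
    W=(P-t)@Rm
    W[d<=0]=np.nan
    return W
E
python3 - <<'E'
from h import *
print(get_obs())
for c in ['scene','side']:
    im,d=snap(c,c+'0.png'); W=cloud(c,d)
    for q in ['carrier','gate','reagent_0','knob_r','tape_roll','buffer_bottle']:
        for r in masks_of(c,q):
            p=W[r['pixels']]; p=p[~np.isnan(p[:,0])]
            if len(p): print(c,q,round(r['conf'],2),np.round(r['bbox']),len(p),np.round(np.median(p,0)),np.round(np.percentile(p,[3,97],axis=0)).tolist())
E
```

```text
{'time_s': 0.0, 'q': array([ 6.30776204e+01,  1.40845296e+01,  8.93234697e+01, -1.03310069e-07,
        7.67020563e+01, -9.97670909e+00]), 'dq': array([-0.02504718,  0.00149715, -0.01615192, -0.03220899, -0.10004319,
       -0.03694324]), 'effort': array([ 7.54539578e-04, -4.15829301e+01, -3.14606416e+01,  6.85273390e-02,
        3.30321305e-02, -1.08955976e-04]), 'tcp_pos': array([189.20517609, 621.26725879, 223.15427485]), 'eef_rot': array([-1.79891609e+02, -1.90667999e-02,  1.63054311e+02]), 'wrist_force': array([-0.71382167, -0.05715871,  0.65147725]), 'wrist_torque': array([-0.08106118, -0.03483335, -0.01910186]), 'finger_force': 0.0, 'width': 1.0013850038043064}
scene carrier 0.89 [275. 229. 174. 130.] 11237 [536. -62.  22.] [[424.0, -224.0, 4.0], [680.0, 136.0, 106.0]]
scene carrier 0.37 [278. 212. 126. 100.] 2152 [558. -49.  77.] [[517.0, -223.0, 29.0], [624.0, 143.0, 122.0]]
scene gate 0.86 [275. 213. 120.  94.] 1984 [557. -53.  77.] [[517.0, -223.0, 34.0], [613.0, 144.0, 122.0]]
scene reagent_0 0.9 [275. 212.  36.  29.] 402 [573.  -8.  43.] [[545.0, -19.0, 18.0], [643.0, 13
[... 1297 characters left out ...]
0, -191.0, 30.0], [653.0, -70.0, 53.0]]
side reagent_0 0.66 [264. 247.  34.   8.] 303 [599. 102.  45.] [[560.0, 80.0, 34.0], [635.0, 114.0, 54.0]]
side reagent_0 0.56 [261. 235.  32.  12.] 351 [607.  25.  43.] [[566.0, 1.0, 25.0], [647.0, 38.0, 53.0]]
side knob_r 0.8 [290. 237.  18.  17.] 287 [537. 149. 106.] [[510.0, 141.0, 84.0], [561.0, 159.0, 121.0]]
side knob_r 0.74 [275. 189.  18.  15.] 195 [ 560. -199.  103.] [[534.0, -207.0, 80.0], [585.0, -189.0, 121.0]]
side tape_roll 0.62 [320. 187.  28.  23.] 470 [ 385. -388.   26.] [[345.0, -460.0, -4.0], [425.0, -370.0, 45.0]]
side buffer_bottle 0.6 [256. 186.  11.  38.] 346 [ 617. -316.   57.] [[595.0, -1431.0, -311.0], [635.0, -304.0, 114.0]]
```

```bash
python3 - <<'E'
from h import *
s=cv2.imread('pics/scene0.png')[110:350,170:450];t=cv2.imread('pics/side0.png')[140:310,200:370]
a=cv2.resize(s,None,fx=1.6,fy=1.6,interpolation=3);b=cv2.resize(t,(345,345),interpolation=3)
c=np.zeros((384,448+345,3),np.uint8);c[:,:448]=a;c[:345,448:]=b
cv2.imwrite('pics/v0.png',c)
# cap/wall fits
im,d=snap('scene');W=cloud('scene',d)
im2,d2=snap('side');W2=cloud('side',d2)
P=np.vstack([W.reshape(-1,3),W2.reshape(-1,3)]);P=P[~np.isnan(P[:,0])]
# top view raster of max height
x0,y0=380,-260;g=1.0
img=np.zeros((340,460))
for p in P:
    i=int((p[0]-x0)/g);j=int((p[1]-y0)/g)
    if 0<=i<340 and 0<=j<460 and 0<p[2]<140: img[i,j]=max(img[i,j],p[2])
v=cv2.dilate(img.astype(np.float32),np.ones((3,3)))
v=cv2.applyColorMap((v*2).clip(0,255).astype(np.uint8),cv2.COLORMAP_JET)[::-1,::-1]
cv2.imwrite('pics/top0.png',cv2.resize(v,None,fx=1.7,fy=1.7))
E
```

```text
(no output)
```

View pics/v0.png

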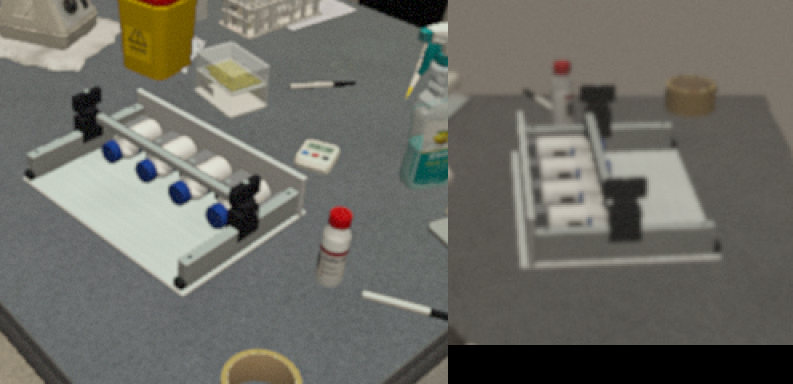

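View pics/top0.png

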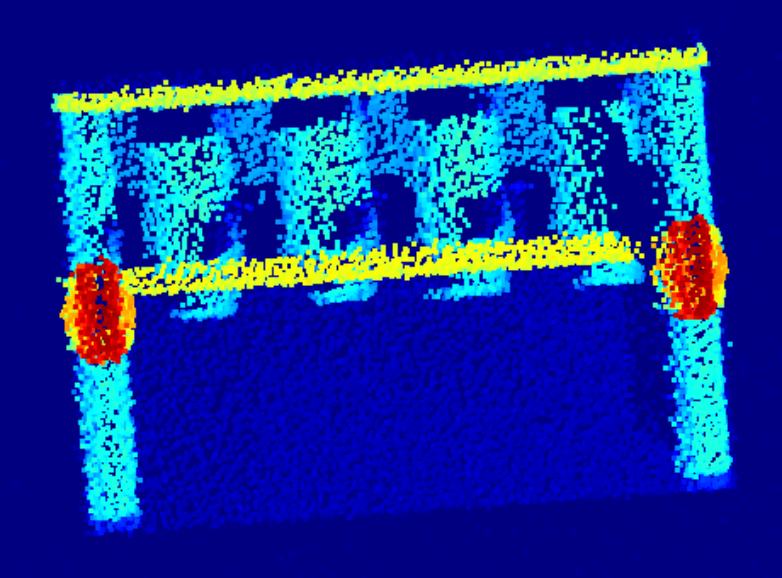

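The pictures show four bottles lying, all caps to the front. Both knobs are locked, with their wings along the carrier's x, and the carrier is yawed about +4°. Next I'll fit the carrier and knob positions.

```bash
python3 - <<'E'
from h import *
for c in ['scene','side']:
    W=[]
    for k in range(3):
        im,d=snap(c);W.append(cloud(c,d).reshape(-1,3))
    P=np.vstack(W);P=P[~np.isnan(P[:,0])]
    P=P[(P[:,0]>380)&(P[:,0]<730)&(abs(P[:,1]+35)<240)]
    w=P[(P[:,2]>70)&(P[:,2]<90)&(P[:,0]>640)&(P[:,1]>-210)&(P[:,1]<150)]
    a,b=np.polyfit(w[:,1],w[:,0],1);r=w[:,0]-a*w[:,1]-b
    print(c,'wall yaw',-np.degrees(np.arctan(a)),'x at y=-35',b-35*a,np.percentile(r,[3,50,97]),'z',np.percentile(w[:,2],[50,97]))
    b_=P[(P[:,2]>68)&(P[:,2]<90)&(P[:,0]>500)&(P[:,0]<640)&(P[:,1]>-185)&(P[:,1]<110)]
    a2,b2=np.polyfit(b_[:,1],b_[:,0],1);r=b_[:,0]-a2*b_[:,1]-b2
    print(' bar yaw',-np.degrees(np.arctan(a2)),'x at -35',b2-35*a2,np.percentile(r,[3,50,97]),np.percentile(b_[:,2],[50,97]))
    for s in (1,-1):
        k=P[(P[:,2]>114)&(P[:,2]<135)&(s*(P[:,1]+35)>0)]
        if len(k)<10: continue
        rect=cv2.minAreaRect(k[:,:2].astype(np.float32))
        print(' knob',s,len(k),np.round(k.mean(0),1),np.round(np.percentile(k,[3,97],axis=0),1).tolist(),rect)
        f=P[(P[:,2]>40)&(P[:,2]<60)&(s*(P[:,1]+35)>150)&(P[:,0]<500)&(P[:,0]>430)]
        if len(f): 
            p=np.polyfit(f[:,0],f[:,1],1); print(' rail',s,p,'y at 465',np.polyval(p,465),np.percentile(f[:,2],[50,95]),np.percentile(f[:,1]-np.polyval(p,f[:,0]),[3,97]))
E
```

```text
scene wall yaw 4.153681389939928 x at y=-35 672.8602904804417 [-4.98392534 -0.42160059  6.50210781] z [75.10277963 78.37394624]
 bar yaw 4.098207321741858 x at -35 563.5027021279942 [-6.12404872 -1.75250472 10.39609564] [77.15848609 80.4719386 ]
 knob 1 280 [536.  135.4 119.9] [[510.2, 129.2, 114.3], [563.9, 143.7, 124.2]] ((536.878662109375, 136.76736450195312), (57.32554626464844, 17.275936126708984), 9.303689002990723)
 rail 1 [8.18718279e-02 9.16953440e+01] y at 465 129.76574396411172 [49.22654105 52.18597666] [-7.19907409 11.68067164]
 knob -1 409 [ 560.5 -212.5  120.3] [[535.5, -218.3, 114.8], [589.4, -204.1, 124.8]] ((563.0140991210938, -210.46463012695312), (60.55604553222656, 16.071645736694336), 4.4489054679870605)
 rail -1 [ 3.35915770e-02 -2.34897707e+02] y at 465 -219.27762386228227 [49.80567974 52.41099551] [-7.44083412 10.61384943]
side wall yaw 4.140010401915338 x at y=-35 672.7767666582481 [-4.78837858  0.11009608  4.61014211] z [74.10188018 77.00295275]
 bar yaw 3.322629756045582 x at -35 565.7507182295793 [-8.60084955  0.48375874  6.87930014] [76.00431675 79.32247523]
 knob 1 254 [535.4 146.6 118.6] [[510.4, 138.8, 114.3], [563.0, 153.8, 122.8]] ((535.4374389648438, 144.6501922607422), (55.978515625, 22.16502571105957), 0.360416442155838)
 rail 1 [7.87661280e-02 1.05398486e+02] y at 465 142.0247354207112 [47.54007016 50.93723263] [-12.87014096   7.91035464]
 knob -1 135 [ 560.9 -201.7  118. ] [[533.9, -211.3, 114.4], [588.5, -193.5, 122.5]] ((561.1846923828125, -202.38726806640625), (21.19656753540039, 54.8577995300293), 87.70953369140625)
 rail -1 [ 2.37229185e-02 -2.18187345e+02] y at 465 -207.15618788867772 [46.4911112  51.04718251] [-13.40963292  10.20903744]
```

```bash
python3 - <<'E'
from h import *
for c in ['scene','side']:
    im,d=snap(c);P=cloud(c,d).reshape(-1,3)
    P=P[(P[:,2]>60)&(P[:,0]>150)&(P[:,0]<900)&(abs(P[:,1])<750)]
    H={}
    for p in P:
        k=(int(p[0]//75)*75,int(p[1]//75)*75);H.setdefault(k,[]).append(p[2])
    print(c,{k:(len(v),int(np.percentile(v,95))) for k,v in sorted(H.items()) if len(v)>15})
m=camera_model('wrist');print(m)
print(camera_model('scene')['tvec'],camera_model('side'))
E
```

```text
scene {(150, 450): (116, 508), (150, 525): (1438, 482), (150, 600): (181, 422), (225, 450): (71, 80), (225, 525): (349, 497), (225, 600): (190, 424), (225, 675): (46, 344), (300, 450): (82, 80), (300, 525): (124, 81), (300, 600): (95, 81), (300, 675): (79, 75), (375, 675): (103, 74), (450, 75): (145, 121), (450, 525): (296, 132), (450, 600): (219, 133), (525, -225): (568, 122), (525, -150): (214, 80), (525, -75): (189, 80), (525, 0): (171, 80), (525, 75): (352, 122), (525, 600): (49, 133), (600, -375): (451, 116), (600, -150): (44, 76), (600, -75): (136, 77), (600, 0): (144, 78), (600, 75): (134, 77), (600, 525): (143, 124), (600, 600): (174, 134), (675, -225): (179, 77), (675, -150): (136, 77), (675, -75): (27, 77), (675, 450): (240, 109), (675, 525): (619, 172), (675, 600): (171, 182), (750, -450): (53, 63), (750, 0): (32, 88), (750, 75): (154, 88), (750, 150): (42, 87), (750, 225): (776, 184), (750, 300): (709, 188), (750, 375): (19, 185), (750, 450): (67, 103), (750, 525): (305, 137), (750, 600): (45, 183), (825, -525): (47, 63), (825, -450): (350, 62), (825, -300): (1270, 277), 
[... 1323 characters left out ...]
 ,   1.        ]]), 'T_tool_cam': array([[ 3.08187735e-04, -9.61494209e-01, -2.74825017e-01,
         7.89657584e+01],
       [ 9.99999846e-01,  4.23218358e-04, -3.59262464e-04,
         3.53740154e-01],
       [ 4.61739772e-04, -2.74824864e-01,  9.61494192e-01,
        -1.61102746e+02],
       [ 0.00000000e+00,  0.00000000e+00,  0.00000000e+00,
         1.00000000e+00]])}
[-467.31240228  242.52469426  951.01975638] {'mtx': array([[542.28742281,   0.        , 284.21715573],
       [  0.        , 542.28742281, 202.21519724],
       [  0.        ,   0.        ,   1.        ]]), 'rvec': array([ 0.0483062 ,  2.57676827, -1.71937631]), 'tvec': array([ 533.81645135,  122.56275772, 1635.36871057])}
```

Call:
{"op": "play_rows", "data": {"deltas": [[0.72, -1, 0, 0, 0, -0.99, 1], [0.72, -1, 0, 0, 0, -0.99, 1], [0.72, -1, 0, 0, 0, -0.99, 1], [0.72, -1, 0, 0, 0, -0.99, 1], [0.72, -1, 0, 0, 0, -0.99, 1], [0.72, -1, 0, 0, 0, -0.99, 1], [0.72, -1, 0, 0, 0, -0.99, 1], [0.72, -1, 0, 0, 0, -0.99, 1], [0.72, -1, 0, 0, 0, -0.99, 1], [0.72, -1, 0, 0, 0, -0.99, 1], [0.72, -1, 0, 0, 0, -0.99, 1], [0.72, -1, 0, 0, 0, -0.99, 1]]}}

```text
time_s: 2.4
tcp_pos: [449.4, 260.5, 224.5]
eef_rot: [180.0, -0.0, 67.7]
wrist_force: [0.5, -0.4, 0.2]
width: 1.002
finger_force: 0.0
```

Call:
{"op": "play_rows", "data": {"deltas": [[0.72, -1, 0, 0, 0, -0.99, 0.4], [0.72, -1, 0, 0, 0, -0.99, 0.4], [0.72, -1, 0, 0, 0, -0.99, 0.4], [0.72, -1, 0, 0, 0, -0.99, 0.4], [0, 0, 0, 0, 0, -0.99, 0.4], [0, 0, 0, 0, 0, -0.99, 0.4], [0, 0, 0, 0, 0, -0.99, 0.4], [0, 0, 0, 0, 0, -0.99, 0.4], [0, 0, 0, 0, 0, 0, 0.4], [0, 0, 0, 0, 0, 0, 0.4]]}}

```text
time_s: 3.4
tcp_pos: [535.1, 141.8, 224.3]
eef_rot: [-180.0, -0.0, 4.8]
wrist_force: [0.2, -0.5, 0.1]
width: 0.399
finger_force: 0.0
```

```bash
cat >> h.py <<'E'
def wcloud(d,o):
    m=camera_model('wrist');K=np.array(m['mtx'])
    v,u=np.mgrid[0:d.shape[0],0:d.shape[1]]
    dx=u-K[0,2];dy=v-K[1,2];r=np.hypot(dx,dy)+1e-9;th=r/K[0,0]
    t=np.tan(np.clip(th,0,1.45))
    P=np.stack([dx/r*t*d,dy/r*t*d,d],-1)
    P[(d<=0)|(th>1.45)]=np.nan
    T=np.array(m['T_tool_cam'])
    P=P@T[:3,:3].T+T[:3,3]
    return R.from_euler('xyz',o['eef_rot'],degrees=True).apply(P.reshape(-1,3)).reshape(P.shape)+o['tcp_pos']
def wsnap(fn=None):
    o=get_obs();im,d=snap('wrist',fn);return im,d,wcloud(d,o),o
E
python3 - <<'E'
from h import *
im,d,W,o=wsnap('w1.png')
print(o['tcp_pos'],o['eef_rot'],o['q'],o['width'],(d>0).mean())
for q in ['knob_r','gate','reagent_0']:
  for r in masks_of('wrist',q):
    p=W[r['pixels']];p=p[~np.isnan(p[:,0])]
    if len(p): print(q,round(r['conf'],2),np.round(r['bbox']),len(p),np.round(np.percentile(p,[3,50,97],axis=0)).tolist())
E
```

```text
[535.06851561 141.79336451 224.29719305] [-1.79999017e+02 -4.03100491e-03  4.81593898e+00] [3.10475454e+00 1.13213982e+00 1.03494319e+02 1.14039531e-03
 7.53695413e+01 8.82885275e+01] 0.3994431411460118 0.9960374149659864
knob_r 0.64 [282. 205.  38.  72.] 1590 [[515.0, 126.0, 84.0], [542.0, 141.0, 123.0], [568.0, 155.0, 126.0]]
knob_r 0.61 [552. 212.  15.  40.] 463 [[540.0, -204.0, 85.0], [562.0, -200.0, 95.0], [581.0, -191.0, 110.0]]
gate 0.74 [411. 206. 297.  76.] 6638 [[523.0, -202.0, 58.0], [563.0, 33.0, 81.0], [583.0, 151.0, 125.0]]
gate 0.66 [282. 205.  37.  70.] 1511 [[516.0, 127.0, 93.0], [542.0, 141.0, 123.0], [568.0, 154.0, 126.0]]
gate 0.22 [331. 149.  46.  97.] 3448 [[540.0, 67.0, 36.0], [600.0, 91.0, 52.0], [638.0, 111.0, 57.0]]
reagent_0 0.91 [400. 147.  41.  97.] 3017 [[552.0, -8.0, 33.0], [611.0, 16.0, 52.0], [647.0, 33.0, 57.0]]
reagent_0 0.84 [458. 154.  38.  93.] 2476 [[555.0, -84.0, 31.0], [614.0, -60.0, 52.0], [651.0, -47.0, 57.0]]
reagent_0 0.68 [331. 149.  41. 105.] 3472 [[540.0, 67.0, 35.0], [600.0, 91.0, 52.0], [638.0, 111.0, 57.0]]
reagent_0 0.67 [508. 158.  37.  80.] 2061 [[562.0, -163.0, 30.0], [620.0, -138.0, 50.0], [658.0, -126.0, 57.0]]
```

View pics/w1.png

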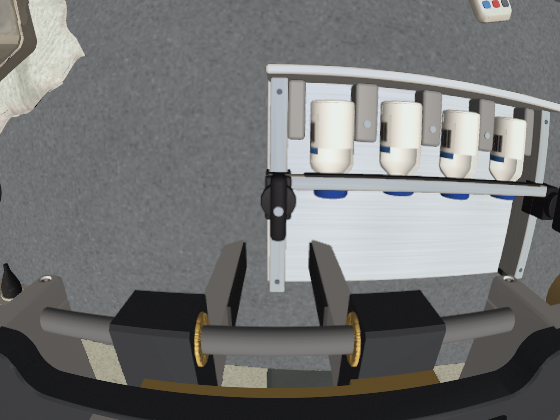

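The wrist view shows knob_l's wing at about (278,205), lying along carrier x. The four bottles lie at columns 331, 400, 458 and 508, with the caps just under the bar. Next I'll fit the knob and the carrier from the wrist cloud.

```bash
cat >> h.py <<'E'
def fitall(W):
    P=W.reshape(-1,3);P=P[~np.isnan(P[:,0])]
    P=P[(P[:,0]>380)&(P[:,0]<730)&(abs(P[:,1]+35)<240)]
    for s in (1,-1):
        k=P[(P[:,2]>117)&(P[:,2]<132)&(s*(P[:,1]+35)>100)]
        if len(k)>30: print('knobtop',s,len(k),np.median(k[:,2]),cv2.minAreaRect(k[:,:2].astype(np.float32)),np.round((np.percentile(k,2,axis=0)+np.percentile(k,98,axis=0))/2,1))
    w=P[(P[:,2]>74)&(P[:,2]<88)&(P[:,0]>645)&(P[:,1]>-150)&(P[:,1]<150)]
    if len(w)>30:
        a,b=np.polyfit(w[:,1],w[:,0],1);r=w[:,0]-a*w[:,1]-b
        print('wall yaw',-np.degrees(np.arctan(a)),'x at y=-35',b-35*a,np.percentile(r,[3,50,97]),np.median(w[:,2]))
E
python3 - <<'E'
from h import *
im,d,W,o=wsnap();fitall(W)
E
```

```text
knobtop 1 1030 123.86372483029766 ((540.3390502929688, 140.45021057128906), (56.99476623535156, 13.404172897338867), 4.481561660766602) [540.7 140.7 123.2]
wall yaw 4.1751554275728955 x at y=-35 676.3368526956317 [-4.48484709 -0.08868848  5.00132444] 78.32264857145208
```

Call:
{"op": "play_rows", "data": {"deltas": [[0.15, -0.04, -0.6, 0, 0, -0.06, 0.4], [0, 0, -0.6, 0, 0, 0, 0.4], [0, 0, -0.6, 0, 0, 0, 0.4], [0, 0, -0.6, 0, 0, 0, 0.4], [0, 0, -0.6, 0, 0, 0, 0.4], [0, 0, -0.58, 0, 0, 0, 0.4], [0, 0, 0, 0, 0, 0, 0.0], [0, 0, 0, 0, 0, 0, 0.0], [0, 0, 0, 0, 0, 0, 0.0], [0, 0, 0, 0, 0, 0, 0.0]]}}

```text
time_s: 4.65
tcp_pos: [540.4, 141.3, 118.2]
eef_rot: [-179.9, -0.1, 4.2]
wrist_force: [-0.1, 3.0, 1.3]
width: 0.143
finger_force: 30.0
```

Call:
{"op": "play_rows", "data": {"deltas": [[0, 0, 0, 0, 0, 0.8, 0], [0, 0, 0, 0, 0, 0.8, 0], [0, 0, 0, 0, 0, 0.8, 0], [0, 0, 0, 0, 0, 0.8, 0], [0, 0, 0, 0, 0, 0.8, 0], [0, 0, 0, 0, 0, 0.8, 0], [0, 0, 0, 0, 0, 0.8, 0], [0, 0, 0, 0, 0, 0.8, 0], [0, 0, 0, 0, 0, 0.8, 0], [0, 0, 0, 0, 0, 0.8, 0], [0, 0, 0, 0, 0, 0.8, 0], [0, 0, 0, 0, 0, 0, 0]]}}

```text
time_s: 5.85
tcp_pos: [539.2, 142.9, 118.0]
eef_rot: [-179.9, -0.2, 74.7]
wrist_force: [-3.6, 7.9, 3.5]
width: 0.145
finger_force: 30.0
```

Call:
{"op": "play_rows", "data": {"deltas": [[0, 0, 0, 0, 0, 0, 0.4], [0, 0, 0, 0, 0, 0, 0.4], [0, 0, 0, 0, 0, 0, 0.4], [0, 0, 1, 0, 0, 0, 0.4], [0, 0, 1, 0, 0, 0, 0.4], [0, 0, 1, 0, 0, 0, 0.4], [0, 0, 0.5, 0, 0, 0, 0.4], [0.1, -1, 0, 0, 0, -0.88, 0.4], [0.1, -1, 0, 0, 0, -0.88, 0.4], [0.1, -1, 0, 0, 0, -0.88, 0.4], [0.1, -1, 0, 0, 0, -0.88, 0.4], [0.1, -1, 0, 0, 0, -0.88, 0.4]]}}

```text
time_s: 7.05
tcp_pos: [554.3, -10.8, 221.2]
eef_rot: [-180.0, 0.0, 39.1]
wrist_force: [0.2, 0.4, 0.3]
width: 0.4
finger_force: 0.0
```

Call:
{"op": "play_rows", "data": {"deltas": [[0.1, -1, 0, 0, 0, -0.88, 0.4], [0.1, -1, 0, 0, 0, -0.88, 0.4], [0.1, -1, 0, 0, 0, -0.88, 0.4], [0.1, -1, 0, 0, 0, -0.88, 0.4], [0.1, -1, 0, 0, 0, -0.88, 0.4], [0, -1, 0, 0, 0, 0, 0.4], [0, -0.7, 0, 0, 0, 0, 0.4], [0, 0, 0, 0, 0, 0, 0.4], [0, 0, 0, 0, 0, 0, 0.4]]}}

```text
time_s: 7.95
tcp_pos: [569.2, -210.3, 221.1]
eef_rot: [-179.9, 0.1, 4.1]
wrist_force: [-0.6, 0.5, -0.6]
width: 0.401
finger_force: 0.0
```

```bash
python3 - <<'E'
from h import *
im,d,W,o=wsnap('w2.png');print(o['tcp_pos'],o['eef_rot']);fitall(W)
E
```

```text
[ 569.20887212 -210.33352544  221.12263576] [-1.79946434e+02  5.69380594e-02  4.12690030e+00]
knobtop -1 1046 123.86488147573579 ((566.19287109375, -208.01629638671875), (55.96064758300781, 13.74817180633545), 4.396936893463135) [ 566.8 -208.2  123. ]
wall yaw 4.1881766177423465 x at y=-35 676.3060376402913 [-4.4214685  -0.05616777  4.6817991 ] 78.13900081253267
```

Call:
{"op": "play_rows", "data": {"deltas": [[-0.1, 0.07, -0.6, 0, 0, 0, 0.4], [0, 0, -0.6, 0, 0, 0, 0.4], [0, 0, -0.6, 0, 0, 0, 0.4], [0, 0, -0.6, 0, 0, 0, 0.4], [0, 0, -0.6, 0, 0, 0, 0.4], [0, 0, -0.45, 0, 0, 0, 0.4], [0, 0, 0, 0, 0, 0, 0.0], [0, 0, 0, 0, 0, 0, 0.0], [0, 0, 0, 0, 0, 0, 0.0], [0, 0, 0, 0, 0, 0, 0.0]]}}

```text
time_s: 9.0
tcp_pos: [567.2, -207.6, 119.6]
eef_rot: [-179.9, -0.1, 4.2]
wrist_force: [-0.6, 4.3, 2.5]
width: 0.146
finger_force: 30.0
```

Call:
{"op": "play_rows", "data": {"deltas": [[0, 0, 0, 0, 0, 0.8, 0], [0, 0, 0, 0, 0, 0.8, 0], [0, 0, 0, 0, 0, 0.8, 0], [0, 0, 0, 0, 0, 0.8, 0], [0, 0, 0, 0, 0, 0.8, 0], [0, 0, 0, 0, 0, 0.8, 0], [0, 0, 0, 0, 0, 0.8, 0], [0, 0, 0, 0, 0, 0.8, 0], [0, 0, 0, 0, 0, 0.8, 0], [0, 0, 0, 0, 0, 0.8, 0], [0, 0, 0, 0, 0, 0.8, 0], [0, 0, 0, 0, 0, 0, 0]]}}

```text
time_s: 10.2
tcp_pos: [566.6, -204.9, 119.4]
eef_rot: [-179.8, -0.4, 74.7]
wrist_force: [-1.8, 12.4, 6.9]
width: 0.144
finger_force: 30.0
```

```bash
python3 - <<'E'
from h import *
im,d,W,o=wsnap('w3.png');print(o['tcp_pos'],o['eef_rot'],o['width']);fitall(W)
im,d=snap('scene');W=cloud('scene',d);fitall(W)
im,d=snap('side');W=cloud('side',d);fitall(W)
E
```

```text
[ 566.57482991 -204.91092778  119.37165086] [-179.84421049   -0.361669     74.68286555] 0.14411653270120467
knobtop -1 2883 123.93882813934646 ((563.9988403320312, -205.02352905273438), (54.915950775146484, 35.88177490234375), 55.25019454956055) [ 570.2 -205.9  124.6]
wall yaw 4.226397210871563 x at y=-35 675.2546728874515 [-3.86876098 -0.35249941  5.07773951] 78.1710749170295
knobtop 1 61 121.69221318843879 ((538.1241455078125, 136.22335815429688), (53.18263244628906, 12.165234565734863), 75.53290557861328) [538.5 135.5 121.7]
knobtop -1 162 122.7062150854369 ((562.8651123046875, -212.94216918945312), (33.1677131652832, 45.76008224487305), 20.725101470947266) [ 563.5 -215.2  124.3]
wall yaw 4.119950053343429 x at y=-35 673.1643336342579 [-5.65806057  0.17058575  5.50335801] 75.81066280440247
knobtop 1 48 120.05913062358833 ((537.8612670898438, 146.2198028564453), (59.608360290527344, 12.765373229980469), 74.39372253417969) [538.  146.  120.4]
knobtop -1 65 121.61210542118488 ((562.1588745117188, -199.8995819091797), (42.29876708984375, 40.008148193359375), 33.29798889160156) [ 562.8 -200.3  124.4]
wall yaw 3.903213213968286 x at y=-35 672.2475806231356 [-3.8663233  -0.23561609  4.55774709] 74.99065911817937
```

Call:
{"op": "play_rows", "data": {"deltas": [[-0.336, -0.025, 0, 0, 0, 0, 0], [-0.336, -0.025, 0, 0, 0, 0, 0], [-0.336, -0.025, 0, 0, 0, 0, 0], [-0.336, -0.025, 0, 0, 0, 0, 0], [-0.336, -0.025, 0, 0, 0, 0, 0], [-0.336, -0.025, 0, 0, 0, 0, 0], [-0.336, -0.025, 0, 0, 0, 0, 0], [-0.336, -0.025, 0, 0, 0, 0, 0], [-0.336, -0.025, 0, 0, 0, 0, 0], [-0.336, -0.025, 0, 0, 0, 0, 0], [0, 0, 0, 0, 0, 0, 0], [0, 0, 0, 0, 0, 0, 0]]}}

```text
time_s: 11.55
tcp_pos: [465.4, -212.4, 119.3]
eef_rot: [-179.8, -0.4, 74.5]
wrist_force: [-3.5, 14.9, 10.6]
width: 0.142
finger_force: 30.0
```

```bash
python3 - <<'E'
from h import *
snap('scene','s2.png')
im=cv2.imread('pics/s2.png')[110:350,170:450];cv2.imwrite('pics/s2c.png',cv2.resize(im,None,fx=2,fy=2,interpolation=3))
for q in ['reagent_0','gate','knob_r']:
  im,d=read_camera('scene') if 0 else (None,None)
  break
im,d=snap('scene');W=cloud('scene',d);fitall(W)
for q in ['gate','reagent_0']:
  for r in masks_of('scene',q):
    p=W[r['pixels']];p=p[~np.isnan(p[:,0])]
    print(q,round(r['conf'],2),len(p),np.round(np.percentile(p,[3,50,97],axis=0)).tolist())
E
```

```text
knobtop 1 71 121.16658002032554 ((436.8963928222656, 128.80540466308594), (54.89640808105469, 13.587666511535645), 75.8384017944336) [436.6 128.9 121.2]
knobtop -1 180 122.32431328247382 ((463.0711364746094, -220.10301208496094), (34.223480224609375, 45.89824295043945), 17.376985549926758) [ 462.5 -222.5  124.1]
wall yaw 4.199061435560789 x at y=-35 672.9359071524378 [-4.544348   -0.48362194  5.44730112] 76.16821495510536
gate 0.96 1720 [[420.0, -241.0, 42.0], [456.0, -70.0, 77.0], [478.0, 136.0, 122.0]]
reagent_0 0.92 320 [[534.0, 62.0, 18.0], [558.0, 78.0, 47.0], [632.0, 94.0, 56.0]]
reagent_0 0.67 679 [[555.0, -178.0, 23.0], [597.0, -166.0, 46.0], [655.0, -142.0, 55.0]]
reagent_0 0.64 61 [[396.0, -229.0, 28.0], [576.0, -17.0, 38.0], [589.0, -11.0, 231.0]]
reagent_0 0.56 117 [[546.0, -97.0, 22.0], [551.0, -80.0, 38.0], [643.0, -64.0, 51.0]]
```

View pics/s2c.png

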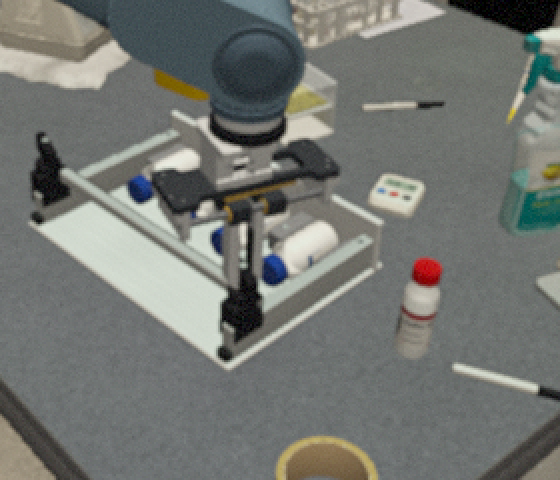

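The scene picture shows the bar at the front (gate about 0.152), both wings turned crosswise and four bottles still lying. I'll release the knob, rise and measure the bottles from above.

Call:
{"op": "play_rows", "data": {"deltas": [[0, 0, 0, 0, 0, 0, 0.4], [0, 0, 0, 0, 0, 0, 0.4], [0, 0, 0, 0, 0, 0, 0.4], [0, 0, 1, 0, 0, 0, 0.5], [0, 0, 1, 0, 0, 0, 0.5], [0, 0, 1, 0, 0, 0, 0.5], [0.1, 1, 1, 0, 0, -0.98, 0.6], [0.1, 1, 0.4, 0, 0, -0.98, 0.6], [0.1, 1, 0, 0, 0, -0.98, 0.6], [0.1, 1, 0, 0, 0, -0.98, 0.6], [0.1, 1, 0, 0, 0, -0.98, 0.6], [0.1, 1, 0, 0, 0, -0.98, 0.6]]}}

```text
time_s: 12.95
tcp_pos: [483.9, -35.0, 250.6]
eef_rot: [180.0, -0.0, 27.2]
wrist_force: [-0.8, -0.6, 0.4]
width: 0.601
finger_force: 0.0
```

Call:
{"op": "play_rows", "data": {"deltas": [[0.1, 0, 0, 0, 0, -0.98, 0.6], [0.1, 0, 0, 0, 0, -0.98, 0.6], [0.1, 0, 0, 0, 0, -0.96, 0.6], [0, 0, 0, 0, 0, 0, 0.6]]}}

```text
time_s: 13.35
tcp_pos: [493.0, -36.1, 250.5]
eef_rot: [180.0, -0.0, 4.2]
wrist_force: [-0.0, 0.7, 0.7]
width: 0.599
finger_force: 0.0
```

```bash
cat >> h.py <<'E'
A=np.radians(4.18);O=np.array([570.7,-32.5])
C2=np.array([[np.cos(A),np.sin(A)],[-np.sin(A),np.cos(A)]])
def tocar(P): Q=np.array(P,float).copy();Q[...,:2]=(Q[...,:2]-O)@C2.T;return Q
def toworld(x,y): return O+np.array([x,y])@C2
def bottles(im,W,cam='wrist'):
    hsv=cv2.cvtColor(im,cv2.COLOR_RGB2HSV)
    blue=(hsv[...,0]>105)&(hsv[...,0]<130)&(hsv[...,1]>120)
    for r in masks_of(cam,'reagent_0'):
        p=tocar(W[r['pixels']]);b=tocar(W[r['pixels']&blue])
        p=p[~np.isnan(p[:,0])];b=b[~np.isnan(b[:,0])]
        if len(p)<20: continue
        pc=lambda a:np.round(np.percentile(a,[3,50,97],axis=0)).tolist()
        print(round(r['conf'],2),np.round(r['bbox']).tolist(),'all',pc(p),'cap',len(b),pc(b) if len(b)>5 else '')
E
python3 - <<'E'
from h import *
im,d,W,o=wsnap('w4.png');print(o['tcp_pos'],o['eef_rot'],o['q']);fitall(W);bottles(im,W)
E
```

```text
[493.04602081 -36.08128335 250.46845835] [ 1.79977705e+02 -1.53989253e-02  4.17877891e+00] [-1.73429264e+01 -8.68410841e+00  1.10027553e+02 -1.53930683e-02
  7.86340519e+01  6.84813283e+01]
knobtop 1 651 123.41996752988437 ((441.144775390625, 133.02630615234375), (57.829246520996094, 13.923759460449219), 75.15251159667969) [441.6 132.  121.9]
knobtop -1 577 123.82564700706789 ((466.4552001953125, -214.1461639404297), (57.155433654785156, 14.825847625732422), 74.9488525390625) [ 467.3 -213.3  122.3]
wall yaw 4.194382485117148 x at y=-35 675.7894217765203 [-4.24180978 -0.17097938  4.95518903] 78.19536774263398
0.97 [383.0, 98.0, 38.0, 89.0] all [[-19.0, -139.0, 34.0], [33.0, -116.0, 51.0], [78.0, -99.0, 57.0]] cap 449 [[-21.0, -136.0, 36.0], [-13.0, -116.0, 49.0], [28.0, -100.0, 53.0]]
0.92 [178.0, 101.0, 38.0, 90.0] all [[-22.0, 94.0, 36.0], [29.0, 111.0, 51.0], [75.0, 134.0, 57.0]] cap 433 [[-24.0, 95.0, 37.0], [-16.0, 111.0, 49.0], [23.0, 130.0, 52.0]]
0.7 [245.0, 94.0, 43.0, 94.0] all [[-17.0, 15.0, 38.0], [34.0, 35.0, 52.0], [79.0, 58.0, 57.0]] cap 455 [[-20.0, 19.0, 41.0], [-12.0, 35.0, 50.0], [27.0, 52.0, 53.0]]
0.56 [315.0, 96.0, 45.0, 95.0] all [[-20.0, -63.0, 35.0], [31.0, -40.0, 51.0], [77.0, -20.0, 57.0]] cap 478 [[-23.0, -59.0, 40.0], [-14.0, -40.0, 49.0], [25.0, -23.0, 52.0]]
```

View pics/w4.png

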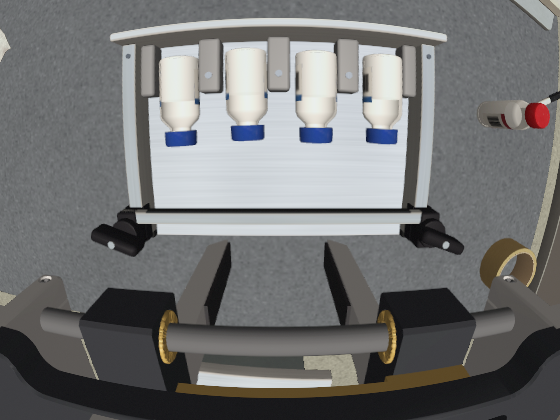

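All four bottles lie in their bays, with cap centres at carrier x of about -11 to -15. I'll work out the swing trajectory, with the tool starting tilted 28° and rotating with the bottle.

```bash
cat >> h.py <<'E'
def swing(F,y0,y1,s=98,thetas=range(0,76,5),edge=98.5,lift=2.0,off=2):
    """TCP world path for foot at carrier x=F; returns rows (shift units, turn units)"""
    pts=[]
    for i,t in enumerate(thetas):
        a=np.radians(t);S,Cc=np.sin(a),np.cos(a)
        hx=min(F,edge-48*S);hz=8+lift*min(1,t/10)
        c=np.array([hx,hz])+24*np.array([S,Cc])+s*np.array([-Cc,S])+off*np.array([S,Cc])
        y=y0+(y1-y0)*min(1,i/5)
        w=toworld(c[0],y);pts.append([w[0],w[1],c[1]])
    return np.array(pts)
E
python3 - <<'E'
from h import *
for n,(F,y0,y1) in enumerate([(80,117.5,119),(84,39,40),(81,-40,-40),(83,-120,-120)]):
    p=swing(F,y0,y1);print(n,np.round(p[0],1),np.round(p[-1],1))
    if n in(2,): print(np.round(np.diff(p,axis=0)/30,2).tolist())
E
```

```text
0 [544.2  83.4  34. ] [613.8  90.  111.4]
1 [553.9   5.4  34. ] [619.5  11.2 111.4]
2 [556.7 -73.6  34. ] [625.4 -68.6 111.4]
[[0.09, 0.01, 0.31], [0.11, 0.01, 0.31], [0.14, 0.01, 0.26], [0.16, 0.01, 0.25], [0.09, 0.01, 0.23], [0.07, 0.01, 0.22], [0.1, 0.01, 0.2], [0.12, 0.01, 0.18], [0.14, 0.01, 0.16], [0.17, 0.01, 0.14], [0.19, 0.01, 0.11], [0.21, 0.02, 0.09], [0.22, 0.02, 0.06], [0.24, 0.02, 0.04], [0.25, 0.02, 0.01]]
3 [ 564.5 -153.3   34. ] [ 631.2 -148.4  111.4]
```

Call:
{"op": "play_rows", "data": {"deltas": [[0.53, -0.31, -0.3, 0.064, -0.873, 0, 0.65], [0.53, -0.31, -0.3, 0.064, -0.873, 0, 0.65], [0.53, -0.31, -0.3, 0.064, -0.873, 0, 0.65], [0.53, -0.31, -0.3, 0.064, -0.873, 0, 0.65], [0, 0, -0.7, 0, 0, 0, 0.65], [0, 0, -0.7, 0, 0, 0, 0.65], [0, 0, -0.7, 0, 0, 0, 0.65], [0, 0, 0, 0, 0, 0, 0.65]]}}

```text
time_s: 14.25
tcp_pos: [554.2, -72.4, 148.0]
eef_rot: [-179.9, -27.7, 4.2]
wrist_force: [-0.6, 0.6, 0.1]
width: 0.648
finger_force: 0.0
```

```bash
python3 - <<'E'
from h import *
im,d,W,o=wsnap('w5.png');print(o['tcp_pos'],o['eef_rot'],o['q'],tocar(o['tcp_pos']));bottles(im,W)
E
```

```text
[554.22999544 -72.38711812 147.97827889] [-179.85270985  -27.689461      4.18267812] [-25.50385735  -7.52178151 123.70570741  20.63543221  41.25000951
  47.39157076] [-19.33356864 -38.58051796 147.97827889]
0.67 [282.0, 219.0, 57.0, 120.0] all [[-21.0, -63.0, 37.0], [29.0, -42.0, 51.0], [77.0, -21.0, 57.0]] cap 786 [[-23.0, -60.0, 39.0], [-15.0, -43.0, 49.0], [-7.0, -25.0, 52.0]]
0.65 [197.0, 214.0, 53.0, 118.0] all [[-15.0, 14.0, 37.0], [36.0, 34.0, 52.0], [79.0, 56.0, 57.0]] cap 340 [[-20.0, 14.0, 39.0], [-11.0, 42.0, 50.0], [30.0, 51.0, 53.0]]
0.64 [122.0, 220.0, 45.0, 112.0] all [[-22.0, 94.0, 30.0], [27.0, 108.0, 50.0], [75.0, 133.0, 57.0]] cap 677 [[-25.0, 94.0, 32.0], [-16.0, 107.0, 48.0], [25.0, 128.0, 52.0]]
0.57 [367.0, 218.0, 49.0, 118.0] all [[-17.0, -141.0, 36.0], [33.0, -118.0, 52.0], [78.0, -99.0, 57.0]] cap 529 [[-22.0, -137.0, 40.0], [-12.0, -123.0, 51.0], [29.0, -100.0, 53.0]]
```

View pics/w5.png

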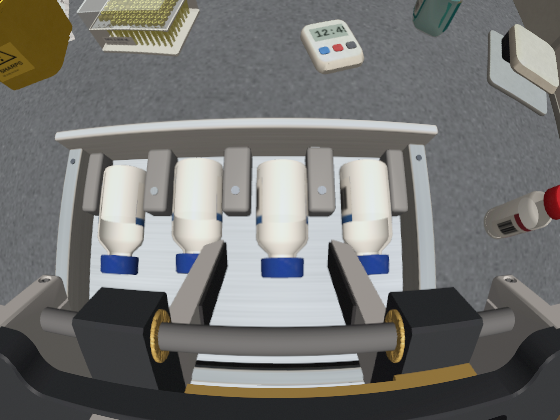

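The picture shows B2 centred between the fingers, cap at about (282,268), carrier y≈-42. I'll descend and pinch it.

Call:
{"op": "play_rows", "data": {"deltas": [[0.09, -0.11, -0.64, 0, 0, 0, 0.65], [0, 0, -0.64, 0, 0, 0, 0.65], [0, 0, -0.64, 0, 0, 0, 0.65], [0, 0, -0.64, 0, 0, 0, 0.65], [0, 0, -0.64, 0, 0, 0, 0.65], [0, 0, -0.6, 0, 0, 0, 0.65], [0, 0, 0, 0, 0, 0, 0.65], [0, 0, 0, 0, 0, 0, 0], [0, 0, 0, 0, 0, 0, 0], [0, 0, 0, 0, 0, 0, 0], [0, 0, 0, 0, 0, 0, 0]]}}

```text
time_s: 15.45
tcp_pos: [560.0, -76.7, 38.7]
eef_rot: [179.9, -28.1, 4.2]
wrist_force: [-0.4, 0.1, 3.1]
width: 0.41
finger_force: 30.0
```

```bash
cat >> h.py <<'E'
def rows(F,ybay,thetas=range(0,76,5),sl=slice(None)):
    o=get_obs();c=tocar(o['tcp_pos']);print('car',np.round(c,1),o['eef_rot'].round(1),round(o['width'],3))
    p=swing(F,c[1],ybay,s=F-c[0],off=c[2]-32,thetas=thetas)
    dt=np.diff(list(thetas))/8
    print([[round(float(a),2) for a in q]+[round(-.0729*t,3),round(.9973*t,3),0,0] for q,t in zip(np.diff(p,axis=0)/30,dt)],p[0].round(1),p[-1].round(1))
E
python3 -c "
from h import *
rows(81,-40.5)"
```

```text
car [-13.9 -43.3  38.7] [179.9 -28.1   4.2] 0.41
[[0.1, 0.03, 0.31, np.float64(-0.046), np.float64(0.623), 0, 0], [0.12, 0.03, 0.3, np.float64(-0.046), np.float64(0.623), 0, 0], [0.15, 0.03, 0.25, np.float64(-0.046), np.float64(0.623), 0, 0], [0.17, 0.03, 0.24, np.float64(-0.046), np.float64(0.623), 0, 0], [0.09, 0.03, 0.22, np.float64(-0.046), np.float64(0.623), 0, 0], [0.08, 0.01, 0.2, np.float64(-0.046), np.float64(0.623), 0, 0], [0.11, 0.01, 0.18, np.float64(-0.046), np.float64(0.623), 0, 0], [0.13, 0.01, 0.16, np.float64(-0.046), np.float64(0.623), 0, 0], [0.15, 0.01, 0.14, np.float64(-0.046), np.float64(0.623), 0, 0], [0.17, 0.01, 0.12, np.float64(-0.046), np.float64(0.623), 0, 0], [0.19, 0.01, 0.1, np.float64(-0.046), np.float64(0.623), 0, 0], [0.21, 0.02, 0.07, np.float64(-0.046), np.float64(0.623), 0, 0], [0.22, 0.02, 0.05, np.float64(-0.046), np.float64(0.623), 0, 0], [0.24, 0.02, 0.02, np.float64(-0.046), np.float64(0.623), 0, 0], [0.25, 0.02, -0.0, np.float64(-0.046), np.float64(0.623), 0, 0]] [560.  -76.7  38.7] [630.7 -68.7 109.6]
```

Call:
{"op": "play_rows", "data": {"deltas": [[0.1, 0.03, 0.31, -0.046, 0.623, 0, 0], [0.12, 0.03, 0.3, -0.046, 0.623, 0, 0], [0.15, 0.03, 0.25, -0.046, 0.623, 0, 0], [0.17, 0.03, 0.24, -0.046, 0.623, 0, 0], [0.09, 0.03, 0.22, -0.046, 0.623, 0, 0], [0.08, 0.01, 0.2, -0.046, 0.623, 0, 0], [0.11, 0.01, 0.18, -0.046, 0.623, 0, 0], [0.13, 0.01, 0.16, -0.046, 0.623, 0, 0]]}}

```text
time_s: 16.25
tcp_pos: [587.6, -70.8, 93.6]
eef_rot: [180.0, 12.2, 4.2]
wrist_force: [0.2, -0.2, -2.1]
width: 0.409
finger_force: 30.0
```

```bash
python3 - <<'E'
from h import *
snap('side','sd3.png');snap('scene','s3.png')
a=cv2.imread('pics/sd3.png')[150:270,220:360];b=cv2.imread('pics/s3.png')[120:320,190:400]
c=np.hstack([cv2.resize(a,(400,343),interpolation=3),cv2.resize(b,(360,343),interpolation=3)]);cv2.imwrite('pics/c3.png',c)
o=get_obs();print(tocar(o['tcp_pos']),o['eef_rot'],o['wrist_force'],o['q'])
E
```

```text
[ 15.90446207 -39.6992511   93.33216286] [179.93971042  11.87459276   4.2146422 ] [ 0.11043012 -0.22047566 -2.26319856] [-15.9530448   22.03729941  94.53570088  -4.27853131  74.61290737
  71.36589097]
```

View pics/c3.png

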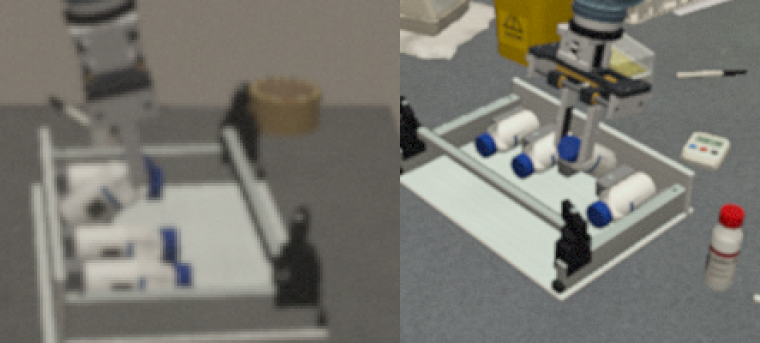

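Bottle B2 is following the fingers, at about 40°. I'll continue to 75°.

Call:
{"op": "play_rows", "data": {"deltas": [[0.15, 0.01, 0.14, -0.046, 0.623, 0, 0], [0.17, 0.01, 0.12, -0.046, 0.623, 0, 0], [0.19, 0.01, 0.1, -0.046, 0.623, 0, 0], [0.21, 0.02, 0.07, -0.046, 0.623, 0, 0], [0.22, 0.02, 0.05, -0.046, 0.623, 0, 0], [0.24, 0.02, 0.02, -0.046, 0.623, 0, 0], [0.25, 0.02, 0, -0.046, 0.623, 0, 0], [0, 0, 0, 0, 0, 0, 0]]}}

```text
time_s: 17.15
tcp_pos: [629.9, -67.4, 105.0]
eef_rot: [-179.9, 47.1, 4.3]
wrist_force: [-0.2, -0.4, -2.7]
width: 0.407
finger_force: 30.0
```

```bash
python3 - <<'E'
from h import *
o=get_obs();print(tocar(o['tcp_pos']),o['eef_rot'],o['wrist_force'],o['q'])
im,d=snap('side','sd4.png');W=cloud('side',d);bottles(im,W,'side')
p=swing(81,-40.5,-40.5,s=95,off=6.7,thetas=[75,80,85,90]);print(np.round(np.diff(p,axis=0)/30,2).tolist(),p)
E
```

```text
[ 56.51088447 -39.13616065 104.95404206] [-179.93635863   47.12344233    4.27453248] [-0.15034444 -0.3665548  -2.6674517 ] [-11.5921988   47.84490007  63.9370077  -12.57306678 113.72629602
  73.92875652]
0.96 [269.0, 245.0, 40.0, 11.0] all [[-27.0, 106.0, 30.0], [26.0, 131.0, 45.0], [74.0, 145.0, 54.0]] cap 10 [[-23.0, 123.0, 39.0], [-19.0, 130.0, 44.0], [-17.0, 134.0, 48.0]]
0.79 [264.0, 236.0, 41.0, 16.0] all [[-19.0, 34.0, 23.0], [30.0, 53.0, 42.0], [77.0, 66.0, 53.0]] cap 7 [[-18.0, 46.0, 41.0], [-16.0, 49.0, 44.0], [-13.0, 51.0, 48.0]]
0.71 [317.0, 188.0, 27.0, 23.0] all [[-260.0, -416.0, -4.0], [-212.0, -341.0, 28.0], [-143.0, -190.0, 76.0]] cap 0 
0.64 [250.0, 213.0, 20.0, 33.0] all [[33.0, -41.0, 31.0], [61.0, -20.0, 63.0], [85.0, -10.0, 111.0]] cap 4 
0.53 [269.0, 213.0, 16.0, 18.0] all [[-24.0, -122.0, 11.0], [5.0, -105.0, 34.0], [25.0, -94.0, 51.0]] cap 8 [[-22.0, -120.0, 38.0], [-18.0, -115.0, 42.0], [-16.0, -102.0, 46.0]]
[[0.26, 0.02, -0.03], [0.27, 0.02, -0.05], [0.27, 0.02, -0.08]] [[630.70156401 -68.72283556 109.70869818]
 [638.44548517 -68.15687518 108.88773559]
 [646.44393955 -67.57231238 107.31417762]
 [654.63605409 -66.97359603 105.        ]]
```

Call:
{"op": "play_rows", "data": {"deltas": [[0.26, 0.02, 0, -0.046, 0.623, 0, 0], [0.27, 0.02, -0.03, -0.046, 0.623, 0, 0], [0.2, 0.01, -0.03, -0.046, 0.5, 0, 0], [0, 0, 0, 0, 0, 0, 0]]}}

```text
time_s: 17.65
tcp_pos: [651.7, -66.1, 104.1]
eef_rot: [179.9, 61.0, 4.1]
wrist_force: [-0.8, -0.5, -2.5]
width: 0.402
finger_force: 30.0
```

```bash
python3 - <<'E'
from h import *
o=get_obs();print(tocar(o['tcp_pos']),o['eef_rot'],o['wrist_force'],o['q'],o['width'])
snap('side','sd4.png');snap('scene','s4.png')
a=cv2.imread('pics/sd4.png')[150:270,220:360];b=cv2.imread('pics/s4.png')[120:320,190:400]
c=np.hstack([cv2.resize(a,(400,343),interpolation=3),cv2.resize(b,(360,343),interpolation=3)]);cv2.imwrite('pics/c4.png',c)
E
```

```text
[ 78.34259638 -39.42723036 104.13935273] [179.89315315  60.99340035   4.14524521] [-0.75622645 -0.54158873 -2.46054497] [-10.53969292  59.44448918  50.48294786 -16.71989349 129.02241167
  72.04462352] 0.40245562462875545
```

View pics/c4.png

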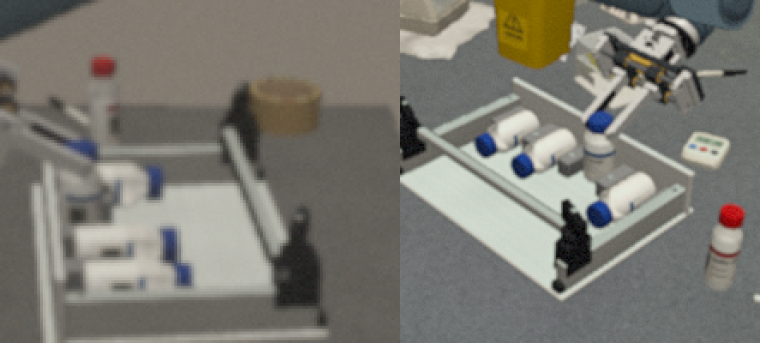

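B2 stands upright at the wall in both views. I'll release it and go to B3.

Call:
{"op": "play_rows", "data": {"deltas": [[0, 0, 0, 0, 0, 0, 0.5], [0, 0, 0, 0, 0, 0, 0.6], [0, 0, 0, 0, 0, 0, 0.6], [0, 0, 0.5, 0, 0, 0, 0.62], [0, 0, 0.9, 0, 0, 0, 0.62], [0, 0, 0.9, 0, 0, 0, 0.65], [0, 0, 0.4, 0, 0, 0, 0.65]]}}

```text
time_s: 18.45
tcp_pos: [653.4, -66.2, 191.8]
eef_rot: [179.6, 60.6, 3.8]
wrist_force: [0.0, 0.2, 0.2]
width: 0.656
finger_force: 0.0
```

Call:
{"op": "play_rows", "data": {"deltas": [[-0.247, -0.241, 0, 0.068, -0.925, 0, 0.65], [-0.247, -0.241, 0, 0.068, -0.925, 0, 0.65], [-0.247, -0.241, 0, 0.068, -0.925, 0, 0.65], [-0.247, -0.241, 0, 0.068, -0.925, 0, 0.65], [-0.247, -0.241, 0, 0.068, -0.925, 0, 0.65], [-0.247, -0.241, -0.1, 0.068, -0.925, 0, 0.65], [-0.247, -0.241, -0.1, 0.068, -0.925, 0, 0.65], [-0.247, -0.241, -0.2, 0.068, -0.925, 0, 0.65], [-0.247, -0.241, -0.2, 0.068, -0.925, 0, 0.65], [-0.247, -0.241, -0.2, 0.068, -0.925, 0, 0.65], [-0.247, -0.241, -0.2, 0.068, -0.925, 0, 0.65], [-0.247, -0.241, -0.2, 0.068, -0.925, 0, 0.65]]}}

```text
time_s: 19.65
tcp_pos: [563.2, -153.3, 152.4]
eef_rot: [179.8, -28.4, 4.2]
wrist_force: [0.6, 1.0, -0.2]
width: 0.649
finger_force: 0.0
```

Call:
{"op": "play_rows", "data": {"deltas": [[0, 0, 0, 0, 0, 0, 0.65]]}}

```text
time_s: 19.75
tcp_pos: [558.7, -151.8, 147.4]
eef_rot: [-179.7, -27.8, 3.8]
wrist_force: [-0.4, 0.6, -0.5]
width: 0.65
finger_force: 0.0
```

```bash
python3 - <<'E'
from h import *
im,d,W,o=wsnap('w6.png');print(o['tcp_pos'],o['eef_rot'],o['q'],tocar(o['tcp_pos']));bottles(im,W)
E
```

```text
[ 558.71439797 -151.82210222  147.36786422] [-179.72745867  -27.78861703    3.80261122] [-34.21134049  -3.64301247 120.25502064  24.86117366  43.77552595
  36.78933616] [ -20.6511158  -118.13107191  147.36786422]
0.95 [123.0, 215.0, 49.0, 114.0] all [[-18.0, 14.0, 33.0], [30.0, 27.0, 51.0], [78.0, 51.0, 57.0]] cap 704 [[-21.0, 14.0, 32.0], [-12.0, 26.0, 48.0], [30.0, 47.0, 52.0]]
0.86 [282.0, 218.0, 51.0, 119.0] all [[-19.0, -143.0, 40.0], [30.0, -122.0, 52.0], [77.0, -102.0, 57.0]] cap 805 [[-22.0, -140.0, 40.0], [-14.0, -122.0, 49.0], [-6.0, -105.0, 53.0]]
0.85 [185.0, 161.0, 78.0, 82.0] all [[51.0, -63.0, 22.0], [64.0, -47.0, 99.0], [86.0, -24.0, 114.0]] cap 2047 [[54.0, -57.0, 98.0], [68.0, -42.0, 113.0], [86.0, -23.0, 115.0]]
0.68 [62.0, 220.0, 40.0, 102.0] all [[-22.0, 93.0, 30.0], [26.0, 105.0, 50.0], [74.0, 128.0, 56.0]] cap 561 [[-25.0, 94.0, 28.0], [-16.0, 103.0, 46.0], [26.0, 124.0, 52.0]]
```

B2's cap top reads z≈113 and its x range fits, so it is standing. Next is B3.

Call:
{"op": "play_rows", "data": {"deltas": [[0.03, -0.09, -0.66, 0, 0, 0, 0.65], [0, 0, -0.66, 0, 0, 0, 0.65], [0, 0, -0.66, 0, 0, 0, 0.65], [0, 0, -0.66, 0, 0, 0, 0.65], [0, 0, -0.64, 0, 0, 0, 0.65], [0, 0, -0.6, 0, 0, 0, 0.65], [0, 0, 0, 0, 0, 0, 0.65], [0, 0, 0, 0, 0, 0, 0], [0, 0, 0, 0, 0, 0, 0], [0, 0, 0, 0, 0, 0, 0], [0, 0, 0, 0, 0, 0, 0]]}}

```text
time_s: 20.95
tcp_pos: [565.2, -156.1, 36.2]
eef_rot: [179.9, -28.2, 4.1]
wrist_force: [1.1, -0.2, 1.5]
width: 0.413
finger_force: 30.0
```

```bash
python3 -c "
from h import *
rows(82.5,-120.5,range(0,91,5))"
```

```text
car [ -14.5 -122.8   36.2] [179.9 -28.2   4.1] 0.413
[[0.09, 0.02, 0.31, np.float64(-0.046), np.float64(0.623), 0, 0], [0.12, 0.02, 0.3, np.float64(-0.046), np.float64(0.623), 0, 0], [0.14, 0.03, 0.26, np.float64(-0.046), np.float64(0.623), 0, 0], [0.15, 0.03, 0.24, np.float64(-0.046), np.float64(0.623), 0, 0], [0.05, 0.02, 0.23, np.float64(-0.046), np.float64(0.623), 0, 0], [0.08, 0.01, 0.21, np.float64(-0.046), np.float64(0.623), 0, 0], [0.1, 0.01, 0.19, np.float64(-0.046), np.float64(0.623), 0, 0], [0.13, 0.01, 0.17, np.float64(-0.046), np.float64(0.623), 0, 0], [0.15, 0.01, 0.15, np.float64(-0.046), np.float64(0.623), 0, 0], [0.17, 0.01, 0.13, np.float64(-0.046), np.float64(0.623), 0, 0], [0.19, 0.01, 0.11, np.float64(-0.046), np.float64(0.623), 0, 0], [0.21, 0.02, 0.08, np.float64(-0.046), np.float64(0.623), 0, 0], [0.22, 0.02, 0.06, np.float64(-0.046), np.float64(0.623), 0, 0], [0.24, 0.02, 0.03, np.float64(-0.046), np.float64(0.623), 0, 0], [0.25, 0.02, 0.01, np.float64(-0.046), np.float64(0.623), 0, 0], [0.26, 0.02, -0.02, np.float64(-0.046), np.float64(0.623), 0, 0], [0.27, 0.02, -0.04, np.float64(-0.046), np.float64(0.623), 0, 0], [0.28, 0.02, -0.07, np.float64(-0.046), np.float64(0.623), 0, 0]] [ 565.2 -156.1   36.2] [ 658.  -146.9  107. ]
```

Call:
{"op": "play_rows", "data": {"deltas": [[0.09, 0.02, 0.35, -0.046, 0.623, 0, 0], [0.12, 0.02, 0.3, -0.046, 0.623, 0, 0], [0.14, 0.03, 0.26, -0.046, 0.623, 0, 0], [0.15, 0.03, 0.24, -0.046, 0.623, 0, 0], [0.05, 0.02, 0.23, -0.046, 0.623, 0, 0], [0.08, 0.01, 0.21, -0.046, 0.623, 0, 0], [0.1, 0.01, 0.19, -0.046, 0.623, 0, 0], [0.13, 0.01, 0.17, -0.046, 0.623, 0, 0], [0.15, 0.01, 0.15, -0.046, 0.623, 0, 0], [0.17, 0.01, 0.13, -0.046, 0.623, 0, 0], [0.19, 0.01, 0.11, -0.046, 0.623, 0, 0], [0.21, 0.02, 0.08, -0.046, 0.623, 0, 0]]}}

```text
time_s: 22.15
tcp_pos: [612.2, -149.7, 108.2]
eef_rot: [179.8, 32.0, 4.0]
wrist_force: [0.5, 0.8, -1.1]
width: 0.41
finger_force: 30.0
```

```bash
python3 - <<'E'
from h import *
o=get_obs();print(tocar(o['tcp_pos']),o['eef_rot'],o['wrist_force'],o['q'],o['width'])
W=[]
for c in ['scene','side']:
    im,d=snap(c,'z_'+c+'.png');W.append(cloud(c,d).reshape(-1,3))
P=np.vstack(W);P=P[(P[:,0]>745)&(P[:,0]<950)&(P[:,1]<-150)&(P[:,1]>-350)&(P[:,2]>50)&(P[:,2]<300)]
print(len(P),np.percentile(P,[1,5,50,95],axis=0).round())
E
```

```text
[  32.83753374 -119.91598792  108.19066832] [179.79539835  32.04004837   4.03185335] [ 0.54734325  0.84064464 -1.14715494] [-18.98161015  37.25848422  75.14540086 -12.26358643  97.29999906
  68.6015151 ] 0.41031373095447227
4082 [[ 866. -310.   52.]
 [ 877. -305.   62.]
 [ 902. -268.  158.]
 [ 942. -241.  274.]]
```

The spray bottle starts at x≈866, beyond the gripper's reach of about 810, so I'll finish the full swing.

Call:
{"op": "play_rows", "data": {"deltas": [[0.22, 0.02, 0.06, -0.046, 0.623, 0, 0], [0.24, 0.02, 0.03, -0.046, 0.623, 0, 0], [0.25, 0.02, 0.01, -0.046, 0.623, 0, 0], [0.26, 0.02, -0.02, -0.046, 0.623, 0, 0], [0.27, 0.02, -0.04, -0.046, 0.623, 0, 0], [0.2, 0.01, -0.05, -0.046, 0.55, 0, 0], [0, 0, 0, 0, 0, 0, 0]]}}

```text
time_s: 22.95
tcp_pos: [654.1, -146.0, 103.9]
eef_rot: [179.8, 61.5, 4.1]
wrist_force: [-0.0, 0.3, -1.3]
width: 0.411
finger_force: 30.0
```

```bash
python3 - <<'E'
from h import *
o=get_obs();print(tocar(o['tcp_pos']),o['eef_rot'],o['wrist_force'],o['q'],o['width'])
for c in ['side','scene']:
    im,d=snap(c,'z2_'+c+'.png');bottles(im,cloud(c,d),c)
E
```

```text
[  74.86916056 -119.30015454  103.94074654] [179.81233933  61.50925239   4.09279863] [-0.03581401  0.28429336 -1.31228958] [-15.54697244  61.32301147  47.52391373 -22.55977383 128.92055697
  65.70169553] 0.41086267745085975
0.85 [269.0, 246.0, 37.0, 8.0] all [[-26.0, 106.0, 33.0], [28.0, 132.0, 45.0], [74.0, 143.0, 53.0]] cap 9 [[-22.0, 124.0, 42.0], [-20.0, 132.0, 44.0], [-17.0, 136.0, 47.0]]
0.84 [246.0, 213.0, 17.0, 28.0] all [[48.0, -47.0, 31.0], [70.0, -21.0, 71.0], [91.0, -11.0, 110.0]] cap 35 [[61.0, -41.0, 102.0], [70.0, -25.0, 109.0], [81.0, -17.0, 111.0]]
0.59 [263.0, 237.0, 38.0, 14.0] all [[-22.0, 29.0, 21.0], [30.0, 54.0, 41.0], [79.0, 67.0, 53.0]] cap 8 [[-18.0, 43.0, 41.0], [-16.0, 47.0, 44.0], [-13.0, 57.0, 48.0]]
0.48 [248.0, 192.0, 11.0, 6.0] all [[54.0, -126.0, 105.0], [61.0, -113.0, 110.0], [74.0, -97.0, 111.0]] cap 5 
0.8 [254.0, 198.0, 41.0, 31.0] all [[-28.0, 91.0, 16.0], [11.0, 102.0, 44.0], [71.0, 127.0, 54.0]] cap 108 [[-29.0, 97.0, 22.0], [-25.0, 110.0, 40.0], [-14.0, 125.0, 50.0]]
0.73 [329.0, 221.0, 20.0, 47.0] all [[47.0, -146.0, 22.0], [55.0, -131.0, 73.0], [80.0, -112.0, 116.0]] cap 131 [[51.0, -136.0, 104.0], [62.0, -124.0, 114.0], [85.0, -108.0, 117.0]]
0.68 [275.0, 211.0, 38.0, 30.0] all [[-24.0, 11.0, 12.0], [18.0, 24.0, 43.0], [77.0, 50.0, 54.0]] cap 112 [[-25.0, 16.0, 25.0], [-21.0, 28.0, 40.0], [-10.0, 43.0, 50.0]]
0.64 [306.0, 207.0, 19.0, 46.0] all [[48.0, -65.0, 15.0], [59.0, -51.0, 73.0], [90.0, -25.0, 112.0]] cap 140 [[52.0, -59.0, 101.0], [65.0, -45.0, 110.0], [85.0, -26.0, 113.0]]
```

Call:
{"op": "play_rows", "data": {"deltas": [[0, 0, 0, 0, 0, 0, 0.5], [0, 0, 0, 0, 0, 0, 0.6], [0, 0, 0, 0, 0, 0, 0.6], [0, 0, 0.5, 0, 0, 0, 0.62], [0, 0, 0.9, 0, 0, 0, 0.62], [0, 0, 0.9, 0, 0, 0, 0.65], [0, 0, 0.4, 0, 0, 0, 0.65]]}}

```text
time_s: 23.85
tcp_pos: [656.1, -146.5, 193.2]
eef_rot: [179.3, 61.0, 3.6]
wrist_force: [0.3, -1.0, 1.1]
width: 0.649
finger_force: 0.0
```

Call:
{"op": "play_rows", "data": {"deltas": [[-0.272, 0.42, 0, 0.068, -0.93, 0, 0.65], [-0.272, 0.42, 0, 0.068, -0.93, 0, 0.65], [-0.272, 0.42, 0, 0.068, -0.93, 0, 0.65], [-0.272, 0.42, 0, 0.068, -0.93, 0, 0.65], [-0.272, 0.42, 0, 0.068, -0.93, 0, 0.65], [-0.272, 0.42, 0, 0.068, -0.93, 0, 0.65], [-0.272, 0.42, 0, 0.068, -0.93, 0, 0.65], [-0.272, 0.42, -0.1, 0.068, -0.93, 0, 0.65], [-0.272, 0.42, -0.2, 0.068, -0.93, 0, 0.65], [-0.272, 0.42, -0.3, 0.068, -0.93, 0, 0.65], [-0.272, 0.42, -0.3, 0.068, -0.93, 0, 0.65], [-0.272, 0.42, -0.3, 0.068, -0.93, 0, 0.65]]}}

```text
time_s: 25.05
tcp_pos: [557.1, 5.1, 153.6]
eef_rot: [179.8, -28.7, 4.1]
wrist_force: [0.1, 0.6, -0.0]
width: 0.648
finger_force: 0.0
```

Call:
{"op": "play_rows", "data": {"deltas": [[0, 0, 0, 0, 0, 0, 0.65], [0, 0, 0, 0, 0, 0, 0.65]]}}

```text
time_s: 25.25
tcp_pos: [557.0, 4.8, 152.9]
eef_rot: [179.9, -28.2, 4.1]
wrist_force: [0.0, 0.1, 1.4]
width: 0.652
finger_force: 0.0
```

```bash
python3 - <<'E'
from h import *
im,d,W,o=wsnap('w7.png');print(o['tcp_pos'],o['eef_rot'],o['q'],tocar(o['tcp_pos']));bottles(im,W)
E
```

```text
[556.95793022   4.84615647 152.90591511] [179.90615622 -28.19015795   4.05830325] [-15.49984447  -9.00329572 124.54440349  14.55602045  38.54195575
  61.13769177] [-10.98335187  38.24847535 152.90591511]
0.98 [277.0, 226.0, 50.0, 118.0] all [[-18.0, 17.0, 38.0], [32.0, 38.0, 52.0], [79.0, 59.0, 57.0]] cap 792 [[-20.0, 19.0, 39.0], [-13.0, 37.0, 49.0], [27.0, 55.0, 53.0]]
0.77 [446.0, 178.0, 79.0, 68.0] all [[49.0, -132.0, 24.0], [65.0, -106.0, 86.0], [88.0, -96.0, 114.0]] cap 1676 [[52.0, -133.0, 63.0], [67.0, -113.0, 113.0], [85.0, -99.0, 115.0]]
0.75 [367.0, 173.0, 72.0, 81.0] all [[51.0, -55.0, 19.0], [65.0, -31.0, 102.0], [88.0, -16.0, 114.0]] cap 2006 [[54.0, -53.0, 100.0], [69.0, -35.0, 113.0], [87.0, -20.0, 115.0]]
0.72 [196.0, 231.0, 48.0, 115.0] all [[-14.0, 95.0, 38.0], [36.0, 115.0, 53.0], [75.0, 136.0, 57.0]] cap 217 [[-24.0, 94.0, 38.0], [-14.0, 125.0, 49.0], [26.0, 133.0, 52.0]]
```

Call:
{"op": "play_rows", "data": {"deltas": [[-0.23, 0, -0.68, 0, 0, 0, 0.65], [0, 0, -0.68, 0, 0, 0, 0.65], [0, 0, -0.68, 0, 0, 0, 0.65], [0, 0, -0.68, 0, 0, 0, 0.65], [0, 0, -0.68, 0, 0, 0, 0.65], [0, 0, -0.6, 0, 0, 0, 0.65], [0, 0, 0, 0, 0, 0, 0.65], [0, 0, 0, 0, 0, 0, 0], [0, 0, 0, 0, 0, 0, 0], [0, 0, 0, 0, 0, 0, 0], [0, 0, 0, 0, 0, 0, 0]]}}

```text
time_s: 26.45
tcp_pos: [551.3, 4.6, 33.6]
eef_rot: [179.9, -28.4, 4.0]
wrist_force: [1.2, 0.5, 0.2]
width: 0.412
finger_force: 30.0
```

```bash
python3 -c "
from h import *
rows(84,39.5,range(0,91,5))"
```

```text
car [-16.7  38.4  33.6] [179.9 -28.4   4. ] 0.412
[[0.09, 0.01, 0.32, np.float64(-0.046), np.float64(0.623), 0, 0], [0.11, 0.02, 0.31, np.float64(-0.046), np.float64(0.623), 0, 0], [0.14, 0.02, 0.27, np.float64(-0.046), np.float64(0.623), 0, 0], [0.09, 0.01, 0.26, np.float64(-0.046), np.float64(0.623), 0, 0], [0.05, 0.01, 0.24, np.float64(-0.046), np.float64(0.623), 0, 0], [0.08, 0.01, 0.23, np.float64(-0.046), np.float64(0.623), 0, 0], [0.1, 0.01, 0.21, np.float64(-0.046), np.float64(0.623), 0, 0], [0.13, 0.01, 0.19, np.float64(-0.046), np.float64(0.623), 0, 0], [0.15, 0.01, 0.17, np.float64(-0.046), np.float64(0.623), 0, 0], [0.17, 0.01, 0.14, np.float64(-0.046), np.float64(0.623), 0, 0], [0.19, 0.01, 0.12, np.float64(-0.046), np.float64(0.623), 0, 0], [0.21, 0.02, 0.09, np.float64(-0.046), np.float64(0.623), 0, 0], [0.23, 0.02, 0.07, np.float64(-0.046), np.float64(0.623), 0, 0], [0.24, 0.02, 0.04, np.float64(-0.046), np.float64(0.623), 0, 0], [0.26, 0.02, 0.02, np.float64(-0.046), np.float64(0.623), 0, 0], [0.27, 0.02, -0.01, np.float64(-0.046), np.float64(0.623), 0, 0], [0.28, 0.02, -0.04, np.float64(-0.046), np.float64(0.623), 0, 0], [0.29, 0.02, -0.06, np.float64(-0.046), np.float64(0.623), 0, 0]] [551.3   4.6  33.6] [643.7  12.4 110.7]
```

Call:
{"op": "play_rows", "data": {"deltas": [[0.09, 0.01, 0.34, -0.046, 0.623, 0, 0], [0.11, 0.02, 0.31, -0.046, 0.623, 0, 0], [0.14, 0.02, 0.27, -0.046, 0.623, 0, 0], [0.09, 0.01, 0.26, -0.046, 0.623, 0, 0], [0.05, 0.01, 0.24, -0.046, 0.623, 0, 0], [0.08, 0.01, 0.23, -0.046, 0.623, 0, 0], [0.1, 0.01, 0.21, -0.046, 0.623, 0, 0], [0.13, 0.01, 0.19, -0.046, 0.623, 0, 0], [0.15, 0.01, 0.17, -0.046, 0.623, 0, 0], [0.17, 0.01, 0.14, -0.046, 0.623, 0, 0], [0.19, 0.01, 0.12, -0.046, 0.623, 0, 0], [0.21, 0.02, 0.09, -0.046, 0.623, 0, 0]]}}

```text
time_s: 27.65
tcp_pos: [595.8, 9.5, 109.9]
eef_rot: [179.7, 31.9, 4.0]
wrist_force: [0.7, 0.5, -1.3]
width: 0.411
finger_force: 30.0
```

Call:
{"op": "play_rows", "data": {"deltas": [[0.23, 0.02, 0.07, -0.046, 0.623, 0, 0], [0.24, 0.02, 0.04, -0.046, 0.623, 0, 0], [0.26, 0.02, 0.02, -0.046, 0.623, 0, 0], [0.27, 0.02, -0.01, -0.046, 0.623, 0, 0], [0, 0, 0, 0, 0, 0, 0]]}}

```text
time_s: 28.15
tcp_pos: [625.3, 12.0, 109.3]
eef_rot: [179.7, 52.0, 4.0]
wrist_force: [0.3, 0.4, -2.2]
width: 0.41
finger_force: 30.0
```

```bash
python3 - <<'E'
from h import *
o=get_obs();print(tocar(o['tcp_pos']),o['eef_rot'],o['wrist_force'],o['q'],o['width'])
for c in ['side','scene']:
    im,d=snap(c,'z3_'+c+'.png');bottles(im,cloud(c,d),c)
E
```

```text
[ 57.65285182  40.38098735 109.31538105] [179.69331717  51.96038713   4.01033872] [ 0.29339491  0.41956959 -2.22822362] [ -5.87416911  49.77650904  62.20651605  -9.26085762 119.20643306
  79.31778223] 0.4100351124975892
0.9 [253.0, 226.0, 23.0, 33.0] all [[40.0, 39.0, 30.0], [64.0, 59.0, 64.0], [86.0, 69.0, 110.0]] cap 0 
0.69 [268.0, 247.0, 39.0, 8.0] all [[-23.0, 112.0, 33.0], [28.0, 132.0, 45.0], [74.0, 144.0, 53.0]] cap 7 [[-22.0, 122.0, 41.0], [-20.0, 127.0, 43.0], [-18.0, 133.0, 47.0]]
0.9 [283.0, 196.0, 22.0, 41.0] all [[38.0, 13.0, 24.0], [49.0, 27.0, 74.0], [76.0, 51.0, 118.0]] cap 101 [[37.0, 26.0, 105.0], [48.0, 38.0, 115.0], [70.0, 53.0, 120.0]]
0.81 [309.0, 207.0, 16.0, 44.0] all [[49.0, -65.0, 13.0], [59.0, -51.0, 73.0], [100.0, -26.0, 112.0]] cap 137 [[51.0, -58.0, 100.0], [64.0, -45.0, 110.0], [85.0, -27.0, 113.0]]
0.8 [252.0, 199.0, 38.0, 26.0] all [[-28.0, 92.0, 18.0], [8.0, 103.0, 43.0], [67.0, 128.0, 55.0]] cap 106 [[-29.0, 96.0, 23.0], [-25.0, 109.0, 39.0], [-15.0, 125.0, 50.0]]
0.59 [330.0, 222.0, 20.0, 50.0] all [[46.0, -145.0, 14.0], [56.0, -131.0, 73.0], [81.0, -105.0, 112.0]] cap 160 [[50.0, -139.0, 100.0], [63.0, -124.0, 110.0], [83.0, -106.0, 113.0]]
```

Call:
{"op": "play_rows", "data": {"deltas": [[0.27, 0.02, -0.05, -0.046, 0.623, 0, 0], [0, 0, -0.02, 0, 0, 0, 0], [0, 0, 0, 0, 0, 0, 0.5], [0, 0, 0, 0, 0, 0, 0.6], [0, 0, 0, 0, 0, 0, 0.6], [0, 0, 0.5, 0, 0, 0, 0.62], [0, 0, 0.9, 0, 0, 0, 0.62], [0, 0, 0.9, 0, 0, 0, 0.65], [0, 0, 0.4, 0, 0, 0, 0.65]]}}

```text
time_s: 29.25
tcp_pos: [634.7, 12.3, 196.4]
eef_rot: [179.5, 56.4, 3.8]
wrist_force: [0.9, 0.5, 0.4]
width: 0.644
finger_force: 0.0
```

Call:
{"op": "play_rows", "data": {"deltas": [[-0.244, 0.195, 0, 0.065, -0.885, 0, 0.65], [-0.244, 0.195, 0, 0.065, -0.885, 0, 0.65], [-0.244, 0.195, 0, 0.065, -0.885, 0, 0.65], [-0.244, 0.195, 0, 0.065, -0.885, 0, 0.65], [-0.244, 0.195, 0, 0.065, -0.885, 0, 0.65], [-0.244, 0.195, 0, 0.065, -0.885, 0, 0.65], [-0.244, 0.195, 0, 0.065, -0.885, 0, 0.65], [-0.244, 0.195, -0.2, 0.065, -0.885, 0, 0.65], [-0.244, 0.195, -0.3, 0.065, -0.885, 0, 0.65], [-0.244, 0.195, -0.3, 0.065, -0.885, 0, 0.65], [-0.244, 0.195, -0.3, 0.065, -0.885, 0, 0.65], [-0.244, 0.195, -0.3, 0.065, -0.885, 0, 0.65]]}}

```text
time_s: 30.45
tcp_pos: [545.5, 82.7, 150.8]
eef_rot: [179.9, -28.8, 4.0]
wrist_force: [-0.4, 0.8, -0.8]
width: 0.648
finger_force: 0.0
```

Call:
{"op": "play_rows", "data": {"deltas": [[0, 0, 0, 0, 0, 0, 0.65], [0, 0, 0, 0, 0, 0, 0.65]]}}

```text
time_s: 30.65
tcp_pos: [546.0, 82.5, 150.8]
eef_rot: [179.9, -28.4, 4.0]
wrist_force: [1.5, -0.6, -0.4]
width: 0.652
finger_force: 0.0
```

```bash
python3 - <<'E'
from h import *
im,d,W,o=wsnap('w8.png');print(o['tcp_pos'],o['eef_rot'],o['q'],tocar(o['tcp_pos']));bottles(im,W)
E
```

```text
[545.98865567  82.50471712 150.78217057] [179.89698098 -28.41508075   4.03136825] [ -5.25943419  -9.61357068 125.37800066   7.27572686  36.34212242
  75.94183918] [-16.26291048 116.50001392 150.78217057]
0.9 [364.0, 167.0, 74.0, 78.0] all [[49.0, 26.0, 21.0], [62.0, 48.0, 103.0], [84.0, 63.0, 114.0]] cap 2024 [[52.0, 26.0, 100.0], [67.0, 43.0, 113.0], [85.0, 59.0, 115.0]]
0.83 [278.0, 227.0, 49.0, 118.0] all [[-22.0, 96.0, 40.0], [28.0, 117.0, 52.0], [73.0, 138.0, 57.0]] cap 750 [[-24.0, 100.0, 39.0], [-17.0, 118.0, 49.0], [-9.0, 135.0, 52.0]]
0.66 [444.0, 170.0, 78.0, 74.0] all [[51.0, -50.0, 25.0], [66.0, -26.0, 87.0], [88.0, -15.0, 114.0]] cap 1689 [[54.0, -52.0, 63.0], [69.0, -32.0, 113.0], [86.0, -19.0, 115.0]]
0.58 [507.0, 176.0, 71.0, 65.0] all [[49.0, -130.0, 30.0], [65.0, -105.0, 85.0], [89.0, -95.0, 114.0]] cap 1291 [[52.0, -132.0, 62.0], [68.0, -109.0, 113.0], [85.0, -96.0, 115.0]]
```

Call:
{"op": "play_rows", "data": {"deltas": [[-0.07, 0.01, -0.66, 0, 0, 0, 0.65], [0, 0, -0.66, 0, 0, 0, 0.65], [0, 0, -0.66, 0, 0, 0, 0.65], [0, 0, -0.66, 0, 0, 0, 0.65], [0, 0, -0.66, 0, 0, 0, 0.65], [0, 0, -0.6, 0, 0, 0, 0.65], [0, 0, 0, 0, 0, 0, 0.65], [0, 0, 0, 0, 0, 0, 0], [0, 0, 0, 0, 0, 0, 0], [0, 0, 0, 0, 0, 0, 0], [0, 0, 0, 0, 0, 0, 0]]}}

```text
time_s: 31.85
tcp_pos: [544.7, 82.8, 34.2]
eef_rot: [179.9, -28.6, 4.0]
wrist_force: [1.2, -0.1, 0.5]
width: 0.411
finger_force: 30.0
```

```bash
python3 -c "
from h import *
rows(80,118.5,range(0,91,5))" | sed 's/np.float64//g'
```

```text
car [-17.5 116.9  34.2] [179.9 -28.6   4. ] 0.411
[[0.09, 0.02, 0.31, (-0.046), (0.623), 0, 0], [0.11, 0.02, 0.3, (-0.046), (0.623), 0, 0], [0.13, 0.02, 0.26, (-0.046), (0.623), 0, 0], [0.16, 0.02, 0.25, (-0.046), (0.623), 0, 0], [0.12, 0.02, 0.23, (-0.046), (0.623), 0, 0], [0.07, 0.01, 0.22, (-0.046), (0.623), 0, 0], [0.1, 0.01, 0.2, (-0.046), (0.623), 0, 0], [0.12, 0.01, 0.18, (-0.046), (0.623), 0, 0], [0.14, 0.01, 0.16, (-0.046), (0.623), 0, 0], [0.17, 0.01, 0.14, (-0.046), (0.623), 0, 0], [0.19, 0.01, 0.11, (-0.046), (0.623), 0, 0], [0.2, 0.01, 0.09, (-0.046), (0.623), 0, 0], [0.22, 0.02, 0.06, (-0.046), (0.623), 0, 0], [0.24, 0.02, 0.04, (-0.046), (0.623), 0, 0], [0.25, 0.02, 0.01, (-0.046), (0.623), 0, 0], [0.26, 0.02, -0.01, (-0.046), (0.623), 0, 0], [0.27, 0.02, -0.04, (-0.046), (0.623), 0, 0], [0.28, 0.02, -0.06, (-0.046), (0.623), 0, 0]] [544.7  82.8  34.2] [638.5  91.3 107.5]
```

Call:
{"op": "play_rows", "data": {"deltas": [[0.09, 0.02, 0.33, -0.046, 0.623, 0, 0], [0.11, 0.02, 0.3, -0.046, 0.623, 0, 0], [0.13, 0.02, 0.26, -0.046, 0.623, 0, 0], [0.16, 0.02, 0.25, -0.046, 0.623, 0, 0], [0.12, 0.02, 0.23, -0.046, 0.623, 0, 0], [0.07, 0.01, 0.22, -0.046, 0.623, 0, 0], [0.1, 0.01, 0.2, -0.046, 0.623, 0, 0], [0.12, 0.01, 0.18, -0.046, 0.623, 0, 0], [0.14, 0.01, 0.16, -0.046, 0.623, 0, 0], [0.17, 0.01, 0.14, -0.046, 0.623, 0, 0], [0.19, 0.01, 0.11, -0.046, 0.623, 0, 0], [0.2, 0.01, 0.09, -0.046, 0.623, 0, 0]]}}

```text
time_s: 33.05
tcp_pos: [591.9, 88.0, 107.3]
eef_rot: [179.7, 31.7, 4.0]
wrist_force: [-0.3, -0.3, -2.1]
width: 0.409
finger_force: 30.0
```

Call:
{"op": "play_rows", "data": {"deltas": [[0.22, 0.02, 0.06, -0.046, 0.623, 0, 0], [0.24, 0.02, 0.04, -0.046, 0.623, 0, 0], [0.25, 0.02, 0.01, -0.046, 0.623, 0, 0], [0.26, 0.02, -0.01, -0.046, 0.623, 0, 0], [0.27, 0.02, -0.05, -0.046, 0.623, 0, 0], [0, 0, -0.02, 0, 0, 0, 0]]}}

```text
time_s: 33.65
tcp_pos: [628.4, 90.9, 104.5]
eef_rot: [179.6, 56.8, 3.9]
wrist_force: [-0.5, 0.5, -1.1]
width: 0.411
finger_force: 30.0
```

```bash
python3 - <<'E'
from h import *
o=get_obs();print(tocar(o['tcp_pos']),o['eef_rot'],o['wrist_force'],o['width'])
for c in ['side','scene']:
    im,d=snap(c,'z4_'+c+'.png');bottles(im,cloud(c,d),c)
E
```

```text
[ 66.52034608 118.85555822 104.48918656] [179.55175637  56.81594627   3.89387858] [-0.52661744  0.49525191 -1.09850075] 0.41148353894888495
0.86 [253.0, 237.0, 18.0, 28.0] all [[43.0, 111.0, 35.0], [64.0, 137.0, 65.0], [88.0, 147.0, 111.0]] cap 8 [[51.0, 114.0, 108.0], [56.0, 119.0, 110.0], [64.0, 126.0, 111.0]]
0.58 [248.0, 198.0, 14.0, 24.0] all [[48.0, -129.0, 64.0], [69.0, -106.0, 102.0], [89.0, -96.0, 111.0]] cap 38 [[58.0, -120.0, 100.0], [68.0, -103.0, 108.0], [80.0, -96.0, 112.0]]
0.81 [307.0, 207.0, 18.0, 42.0] all [[48.0, -65.0, 16.0], [58.0, -51.0, 73.0], [85.0, -26.0, 112.0]] cap 137 [[52.0, -58.0, 101.0], [65.0, -44.0, 111.0], [85.0, -26.0, 113.0]]
0.79 [266.0, 184.0, 19.0, 39.0] all [[44.0, 92.0, 22.0], [53.0, 106.0, 72.0], [80.0, 131.0, 116.0]] cap 96 [[45.0, 103.0, 103.0], [57.0, 116.0, 113.0], [76.0, 131.0, 117.0]]
0.76 [330.0, 222.0, 16.0, 46.0] all [[46.0, -145.0, 18.0], [55.0, -132.0, 74.0], [80.0, -108.0, 112.0]] cap 159 [[50.0, -140.0, 100.0], [63.0, -124.0, 110.0], [83.0, -107.0, 113.0]]
0.59 [287.0, 196.0, 19.0, 41.0] all [[47.0, 13.0, 19.0], [57.0, 27.0, 73.0], [83.0, 52.0, 112.0]] cap 127 [[50.0, 20.0, 101.0], [63.0, 34.0, 110.0], [82.0, 52.0, 113.0]]
```

Call:
{"op": "play_rows", "data": {"deltas": [[0, 0, 0, 0, 0, 0, 0.5], [0, 0, 0, 0, 0, 0, 0.6], [0, 0, 0, 0, 0, 0, 0.6], [0, 0, 0.5, 0, 0, 0, 0.62], [0, 0, 0.9, 0, 0, 0, 0.62], [0, 0, 0.9, 0, 0, 0, 0.6], [0, 0, 0.4, 0, 0, 0, 0.6]]}}

```text
time_s: 34.55
tcp_pos: [629.9, 91.0, 193.1]
eef_rot: [179.5, 56.2, 3.9]
wrist_force: [1.1, 0.0, -0.6]
width: 0.599
finger_force: 0.0
```

Call:
{"op": "play_rows", "data": {"deltas": [[-0.375, -0.353, 0.18, 0.043, -0.592, 0, 0.5], [-0.375, -0.353, 0.18, 0.043, -0.592, 0, 0.5], [-0.375, -0.353, 0.18, 0.043, -0.592, 0, 0.5], [-0.375, -0.353, 0.18, 0.043, -0.592, 0, 0.5], [-0.375, -0.353, 0.18, 0.043, -0.592, 0, 0.5], [-0.375, -0.353, 0.18, 0.043, -0.592, 0, 0.5], [-0.375, -0.353, 0.18, 0.043, -0.592, 0, 0.5], [-0.375, -0.353, 0.18, 0.043, -0.592, 0, 0.5], [-0.375, -0.353, 0.18, 0.043, -0.592, 0, 0.5], [-0.375, -0.353, 0.18, 0.043, -0.592, 0, 0.5], [-0.375, -0.353, 0.18, 0.043, -0.592, 0, 0.5], [-0.375, -0.353, 0.18, 0.043, -0.592, 0, 0.5]]}}

```text
time_s: 35.75
tcp_pos: [493.2, -36.3, 254.3]
eef_rot: [179.7, -0.7, 4.0]
wrist_force: [0.2, 0.1, 0.4]
width: 0.498
finger_force: 0.0
```

```bash
python3 - <<'E'
from h import *
im,d,W,o=wsnap('w9.png');print(o['tcp_pos'],o['eef_rot'],o['q'],tocar(o['tcp_pos']));fitall(W);bottles(im,W)
E
```

```text
[493.24019896 -36.33470832 254.34345492] [179.72670655  -0.70007117   4.03398067] [-1.73735896e+01 -9.31813242e+00  1.10180507e+02  1.10180938e-03
  7.83861040e+01  6.85938847e+01] [-77.53326866   1.82154194 254.34345492]
knobtop 1 606 123.48295824049626 ((439.7848205566406, 132.800537109375), (57.30134201049805, 13.388018608093262), 75.4253921508789) [440.1 132.1 121.8]
knobtop -1 563 123.75938047079606 ((464.93218994140625, -214.69869995117188), (57.22662353515625, 14.573524475097656), 75.55801391601562) [ 465.7 -213.5  122.5]
wall yaw 2.7681830647501138 x at y=-35 672.0098843818012 [-24.31206954   2.18665524   9.56738607] 78.36480331359382
0.91 [168.0, 62.0, 62.0, 49.0] all [[51.0, 96.0, 28.0], [67.0, 110.0, 104.0], [88.0, 134.0, 114.0]] cap 1171 [[54.0, 102.0, 101.0], [70.0, 117.0, 113.0], [87.0, 135.0, 115.0]]
0.89 [388.0, 64.0, 61.0, 45.0] all [[50.0, -133.0, 26.0], [66.0, -108.0, 105.0], [87.0, -96.0, 115.0]] cap 1164 [[53.0, -134.0, 101.0], [69.0, -116.0, 113.0], [85.0, -100.0, 115.0]]
0.75 [316.0, 57.0, 45.0, 55.0] all [[51.0, -54.0, 39.0], [66.0, -35.0, 112.0], [87.0, -17.0, 115.0]] cap 1241 [[54.0, -53.0, 106.0], [71.0, -37.0, 113.0], [88.0, -21.0, 115.0]]
0.61 [239.0, 55.0, 50.0, 54.0] all [[49.0, 18.0, 32.0], [65.0, 36.0, 112.0], [85.0, 57.0, 115.0]] cap 1241 [[53.0, 23.0, 107.0], [69.0, 39.0, 113.0], [86.0, 55.0, 115.0]]
```

View pics/w9.png

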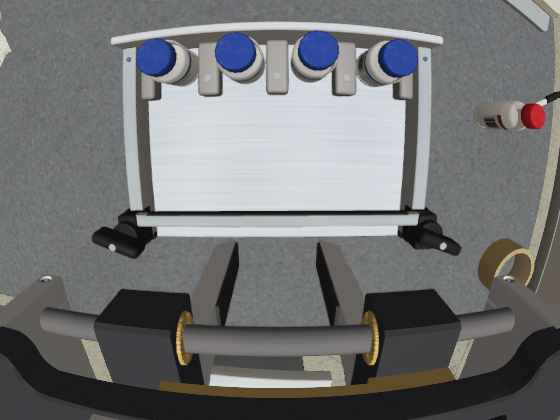

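All four bottles stand, with caps at about (157,58), (236,53), (318,50) and (398,58) and tops near z=113. Both knobs still read about 71°, which is free. I'll go and grip knob_r now.

Call:
{"op": "play_rows", "data": {"deltas": [[-0.104, -0.66, 0, 0, 0.087, 0.99, 0.4], [-0.104, -0.66, 0, 0, 0, 0.99, 0.4], [-0.104, -0.66, 0, 0, 0, 0.99, 0.4], [-0.104, -0.66, 0, 0, 0, 0.99, 0.4], [-0.104, -0.66, -0.3, 0, 0, 0.99, 0.4], [-0.104, -0.66, -0.3, 0, 0, 0.99, 0.4], [-0.104, -0.66, -0.4, 0, 0, 0.99, 0.4], [-0.104, -0.66, -0.4, 0, 0, 0.99, 0.4], [-0.104, -0.66, 0, 0, 0, 0.99, 0.4], [0, 0, 0, 0, 0, 0, 0.4], [0, 0, 0, 0, 0, 0, 0.4]]}}

```text
time_s: 36.95
tcp_pos: [466.2, -214.1, 211.6]
eef_rot: [179.9, 0.2, 75.1]
wrist_force: [0.2, 1.0, -0.2]
width: 0.402
finger_force: 0.0
```

```bash
python3 - <<'E'
from h import *
im,d,W,o=wsnap();print(o['tcp_pos'],o['eef_rot']);fitall(W)
E
```

```text
[ 466.1839868  -214.05433997  211.55756009] [1.79910415e+02 1.77689164e-01 7.51195521e+01]
knobtop -1 1124 123.98840451734043 ((465.20074462890625, -214.560546875), (56.40665054321289, 13.81614875793457), 74.53829193115234) [ 465.2 -214.1  123.1]
wall yaw 3.5366013367202545 x at y=-35 669.6768925133704 [-27.71577648   4.59253904  11.37713782] 78.45400906291397
```

Call:
{"op": "play_rows", "data": {"deltas": [[-0.02, -0.01, -0.7, 0, 0, 0, 0.4], [0, 0, -0.7, 0, 0, 0, 0.4], [0, 0, -0.7, 0, 0, 0, 0.4], [0, 0, -0.6, 0, 0, 0, 0.4], [0, 0, -0.4, 0, 0, 0, 0.4], [0, 0, 0, 0, 0, 0, 0], [0, 0, 0, 0, 0, 0, 0], [0, 0, 0, 0, 0, 0, 0], [0, 0, 0, 0, 0, 0, 0]]}}

```text
time_s: 37.9
tcp_pos: [465.5, -214.5, 119.7]
eef_rot: [179.8, 0.2, 75.3]
wrist_force: [-1.2, 2.5, 2.8]
width: 0.149
finger_force: 30.0
```

Call:
{"op": "play_rows", "data": {"deltas": [[0.3, 0.022, 0, 0, 0, 0, 0], [0.33, 0.024, 0, 0, 0, 0, 0], [0.33, 0.024, 0, 0, 0, 0, 0], [0.33, 0.024, 0, 0, 0, 0, 0], [0.33, 0.024, 0, 0, 0, 0, 0], [0.33, 0.024, 0, 0, 0, 0, 0], [0.33, 0.024, 0, 0, 0, 0, 0], [0.33, 0.024, 0, 0, 0, 0, 0], [0.33, 0.024, 0, 0, 0, 0, 0], [0.33, 0.024, 0, 0, 0, 0, 0], [0.33, 0.024, 0, 0, 0, 0, 0], [0.33, 0.024, 0, 0, 0, 0, 0]]}}

```text
time_s: 39.1
tcp_pos: [584.5, -205.8, 119.6]
eef_rot: [179.8, 0.2, 75.3]
wrist_force: [-1.8, 1.9, 6.2]
width: 0.15
finger_force: 30.0
```

```bash
python3 - <<'E'
from h import *
im,d,W,o=wsnap('w10.png');print(tocar(o['tcp_pos']),o['eef_rot'],o['wrist_force']);bottles(im,W)
im,d=snap('scene','s10.png');W=cloud('scene',d);fitall(W);bottles(im,W,'scene')
E
```

```text
[   1.08996606 -173.82902979  119.61732667] [179.79495537   0.20326434  75.2984438 ] [-1.78055272  1.93006669  6.17196189]
0.7 [315.0, 32.0, 78.0, 64.0] all [[51.0, -63.0, 22.0], [64.0, -53.0, 85.0], [87.0, -37.0, 114.0]] cap 1560 [[54.0, -57.0, 98.0], [67.0, -51.0, 113.0], [83.0, -41.0, 115.0]]
0.63 [354.0, 131.0, 89.0, 72.0] all [[49.0, -136.0, 42.0], [65.0, -117.0, 113.0], [86.0, -99.0, 115.0]] cap 3889 [[53.0, -134.0, 109.0], [69.0, -118.0, 113.0], [85.0, -102.0, 115.0]]
knobtop 1 59 121.37934368903157 ((557.9933471679688, 139.6507110595703), (52.039180755615234, 13.378703117370605), 72.89339447021484) [557.7 139.  121.4]
knobtop -1 145 122.74921814636016 ((581.8323364257812, -211.77330017089844), (33.33859634399414, 41.07363510131836), 24.356225967407227) [ 582.7 -215.6  124.3]
wall yaw 0.37364797685458845 x at y=-35 658.9219645977923 [-13.15706112  -2.73525276  18.26857014] 78.73719065493236
0.84 [266.0, 183.0, 16.0, 34.0] all [[47.0, 93.0, 36.0], [61.0, 104.0, 81.0], [83.0, 128.0, 112.0]] cap 108 [[51.0, 99.0, 100.0], [63.0, 112.0, 110.0], [81.0, 128.0, 114.0]]
0.73 [286.0, 198.0, 15.0, 40.0] all [[46.0, 13.0, 17.0], [58.0, 27.0, 79.0], [86.0, 53.0, 113.0]] cap 116 [[49.0, 21.0, 101.0], [62.0, 34.0, 110.0], [81.0, 53.0, 113.0]]
0.6 [306.0, 214.0, 16.0, 30.0] all [[48.0, -66.0, 12.0], [55.0, -57.0, 61.0], [78.0, -28.0, 81.0]] cap 0 
0.37 [280.0, 212.0, 116.0, 98.0] all [[-20.0, -198.0, 36.0], [9.0, -27.0, 76.0], [50.0, 184.0, 122.0]] cap 17 [[-20.0, -202.0, 55.0], [-12.0, -187.0, 83.0], [-0.0, 158.0, 115.0]]
```

Call:
{"op": "play_rows", "data": {"deltas": [[0.13, 0.01, 0, 0, 0, 0, 0], [0.13, 0.01, 0, 0, 0, 0, 0], [0.13, 0.01, 0, 0, 0, 0, 0], [0.13, 0.01, 0, 0, 0, 0, 0], [0.033, 0.002, 0, 0, 0, 0, 0], [0.033, 0.002, 0, 0, 0, 0, 0], [0.033, 0.002, 0, 0, 0, 0, 0], [0.033, 0.002, 0, 0, 0, 0, 0], [0.033, 0.002, 0, 0, 0, 0, 0], [0, 0, 0, 0, 0, 0, 0], [0, 0, 0, 0, 0, 0, 0], [0, 0, 0, 0, 0, 0, 0]]}}

```text
time_s: 40.5
tcp_pos: [603.8, -204.4, 119.6]
eef_rot: [179.8, 0.2, 75.3]
wrist_force: [-0.5, 4.3, 6.0]
width: 0.148
finger_force: 30.0
```

Call:
{"op": "play_rows", "data": {"deltas": [[0.033, 0.002, 0, 0, 0, 0, 0], [0.033, 0.002, 0, 0, 0, 0, 0], [0.033, 0.002, 0, 0, 0, 0, 0], [0, 0, 0, 0, 0, 0, 0]]}}

```text
time_s: 40.9
tcp_pos: [606.8, -204.2, 119.6]
eef_rot: [179.8, 0.2, 75.3]
wrist_force: [-1.3, 3.4, 6.1]
width: 0.149
finger_force: 30.0
```

```bash
python3 - <<'E'
from h import *
o=get_obs();print(tocar(o['tcp_pos']),o['eef_rot'],o['wrist_force'],o['width'])
im,d=snap('scene','s11.png');W=cloud('scene',d);fitall(W);bottles(im,W,'scene')
E
```

```text
[  23.51287373 -173.83832469  119.62491231] [179.81975488   0.19934546  75.28796302] [-1.32809627  3.37044304  6.1275019 ] 0.14861142802939384
knobtop 1 61 121.08497818997863 ((579.6986694335938, 138.5303497314453), (57.6696891784668, 14.203226089477539), 75.49291229248047) [579.9 138.  120.8]
knobtop -1 151 122.88924907050271 ((603.3640747070312, -210.8491973876953), (32.20465850830078, 43.58251190185547), 23.979246139526367) [ 603.9 -214.5  124.4]
wall yaw 3.1108928229865604 x at y=-35 666.0287600065313 [-20.63384509   3.19374775  13.17665158] 76.55105191501193
0.95 [286.0, 196.0, 18.0, 41.0] all [[47.0, 14.0, 21.0], [59.0, 28.0, 84.0], [84.0, 50.0, 112.0]] cap 125 [[49.0, 20.0, 101.0], [64.0, 34.0, 110.0], [83.0, 52.0, 113.0]]
0.81 [308.0, 210.0, 17.0, 41.0] all [[48.0, -64.0, 13.0], [55.0, -49.0, 74.0], [80.0, -27.0, 108.0]] cap 25 [[51.0, -49.0, 98.0], [53.0, -42.0, 106.0], [58.0, -31.0, 110.0]]
0.75 [267.0, 184.0, 20.0, 39.0] all [[48.0, 94.0, 17.0], [60.0, 108.0, 84.0], [84.0, 131.0, 112.0]] cap 114 [[50.0, 100.0, 100.0], [65.0, 112.0, 110.0], [84.0, 132.0, 113.0]]
0.62 [327.0, 222.0, 18.0, 46.0] all [[46.0, -139.0, 10.0], [51.0, -117.0, 80.0], [100.0, -69.0, 112.0]] cap 40 [[49.0, -136.0, 101.0], [55.0, -115.0, 109.0], [77.0, -104.0, 112.0]]
```

Call:
{"op": "play_rows", "data": {"deltas": [[0.033, 0.002, 0, 0, 0, 0, 0], [0.033, 0.002, 0, 0, 0, 0, 0], [0.033, 0.002, 0, 0, 0, 0, 0], [0, 0, 0, 0, 0, 0, 0]]}}

```text
time_s: 41.4
tcp_pos: [609.6, -204.0, 119.6]
eef_rot: [179.8, 0.2, 75.3]
wrist_force: [-2.2, 3.3, 7.1]
width: 0.146
finger_force: 30.0
```

Call:
{"op": "play_rows", "data": {"deltas": [[0.033, 0.002, 0, 0, 0, 0, 0], [0.033, 0.002, 0, 0, 0, 0, 0], [0, 0, 0, 0, 0, 0, 0]]}}

```text
time_s: 41.7
tcp_pos: [611.5, -203.8, 119.6]
eef_rot: [179.9, 0.2, 75.3]
wrist_force: [-2.0, 2.8, 6.8]
width: 0.147
finger_force: 30.0
```

Call:
{"op": "play_rows", "data": {"deltas": [[0.033, 0.002, 0, 0, 0, 0, 0], [0.033, 0.002, 0, 0, 0, 0, 0], [0, 0, 0, 0, 0, 0, 0]]}}

```text
time_s: 42.0
tcp_pos: [613.1, -203.7, 119.6]
eef_rot: [179.9, 0.2, 75.3]
wrist_force: [-3.9, 4.1, 7.3]
width: 0.146
finger_force: 30.0
```

Call:
{"op": "play_rows", "data": {"deltas": [[0.033, 0.002, 0, 0, 0, 0, 0], [0.033, 0.002, 0, 0, 0, 0, 0], [0, 0, 0, 0, 0, 0, 0]]}}

```text
time_s: 42.3
tcp_pos: [613.5, -203.7, 119.5]
eef_rot: [-179.8, 0.3, 75.3]
wrist_force: [-10.9, 3.4, 11.7]
width: 0.146
finger_force: 30.0
```

```bash
python3 - <<'E'
from h import *
o=get_obs();print(tocar(o['tcp_pos']),o['eef_rot'],o['wrist_force'],o['width'])
im,d=snap('scene','s12.png');W=cloud('scene',d);fitall(W);bottles(im,W,'scene')
b=cv2.imread('pics/s12.png')[120:320,190:400];cv2.imwrite('pics/s12c.png',cv2.resize(b,None,fx=2.8,fy=2.8,interpolation=3))
E
```

```text
[  30.188308   -173.86411932  119.54993044] [-179.8114901     0.26303847   75.31055381] [-10.94503262   3.35522195  11.66447677] 0.14559961100932628
knobtop 1 55 121.24318303437404 ((586.5865478515625, 141.94204711914062), (59.248565673828125, 13.192609786987305), 74.91166687011719) [584.9 139.1 120.9]
knobtop -1 153 122.6220409029403 ((609.7832641601562, -210.49929809570312), (35.70569610595703, 43.757972717285156), 21.60832977294922) [ 610.5 -213.6  124.4]
wall yaw 0.8385390032184441 x at y=-35 661.7951806254841 [-16.2535289    0.73095687  18.07472811] 77.22901493058772
0.97 [266.0, 184.0, 13.0, 36.0] all [[50.0, 92.0, 25.0], [63.0, 104.0, 84.0], [84.0, 122.0, 112.0]] cap 87 [[57.0, 98.0, 102.0], [69.0, 109.0, 110.0], [86.0, 126.0, 114.0]]
0.77 [306.0, 209.0, 18.0, 40.0] all [[50.0, -66.0, 16.0], [58.0, -51.0, 75.0], [80.0, -31.0, 107.0]] cap 29 [[57.0, -56.0, 100.0], [59.0, -44.0, 104.0], [62.0, -36.0, 112.0]]
0.75 [325.0, 223.0, 7.0, 42.0] all [[48.0, -130.0, 17.0], [52.0, -120.0, 46.0], [67.0, -110.0, 112.0]] cap 19 [[57.0, -122.0, 102.0], [60.0, -118.0, 108.0], [69.0, -111.0, 114.0]]
0.63 [285.0, 196.0, 18.0, 38.0] all [[50.0, 13.0, 18.0], [62.0, 27.0, 83.0], [87.0, 49.0, 113.0]] cap 115 [[58.0, 17.0, 102.0], [70.0, 30.0, 111.0], [88.0, 49.0, 114.0]]
```

View pics/s12c.png

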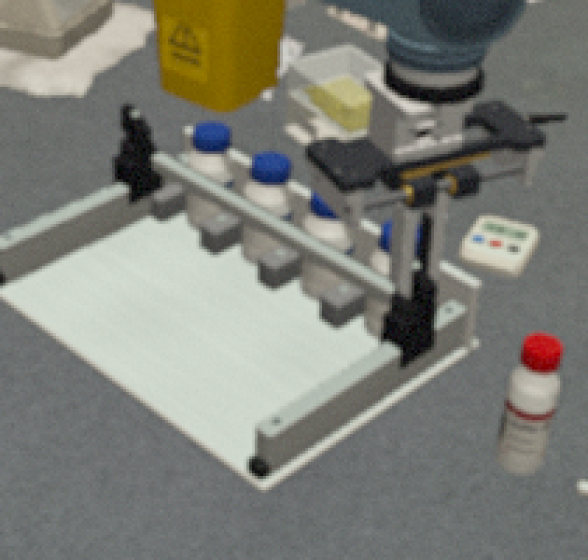

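The bar has stopped against the bottles: force is -11 N, knob_r is at carrier x = 30.2, so gate ≈ 0.004. All four caps are upright behind the bar. I'll turn knob_r home.

Call:
{"op": "play_rows", "data": {"deltas": [[0, 0, 0, 0, 0, -0.8, 0], [0, 0, 0, 0, 0, -0.8, 0], [0, 0, 0, 0, 0, -0.8, 0], [0, 0, 0, 0, 0, -0.8, 0], [0, 0, 0, 0, 0, -0.8, 0], [0, 0, 0, 0, 0, -0.8, 0], [0, 0, 0, 0, 0, -0.8, 0], [0, 0, 0, 0, 0, -0.8, 0], [0, 0, 0, 0, 0, -0.8, 0], [0, 0, 0, 0, 0, -0.8, 0], [0, 0, 0, 0, 0, -0.8, 0], [0, 0, 0, 0, 0, -0.4, 0]]}}

```text
time_s: 43.6
tcp_pos: [613.9, -204.1, 119.7]
eef_rot: [179.8, 0.5, 1.6]
wrist_force: [-8.8, 2.4, 10.7]
width: 0.147
finger_force: 30.8
```

Call:
{"op": "play_rows", "data": {"deltas": [[0, 0, 0, 0, 0, 0, 0], [0, 0, 0, 0, 0, 0, 0]]}}

```text
time_s: 43.8
tcp_pos: [613.9, -204.1, 119.8]
eef_rot: [179.8, 0.5, 1.8]
wrist_force: [-8.9, 2.5, 11.2]
width: 0.152
finger_force: 30.7
```

Call:
{"op": "play_rows", "data": {"deltas": [[0, 0, 0, 0, 0, 0, 0.3], [0, 0, 0, 0, 0, 0, 0.4], [0, 0, 0, 0, 0, 0, 0.4], [0, 0, 0.6, 0, 0, 0, 0.4], [0, 0, 0.9, 0, 0, 0, 0.4], [0, 0, 0.9, 0, 0, 0, 0.4], [0, 0, 0.7, 0, 0, 0, 0.4]]}}

```text
time_s: 44.5
tcp_pos: [615.8, -204.1, 213.1]
eef_rot: [179.8, 0.2, 1.7]
wrist_force: [0.9, 0.1, 0.8]
width: 0.398
finger_force: 0.0
```

Call:
{"op": "play_rows", "data": {"deltas": [[-0.072, 0.97, 0, 0, 0, 0.766, 0.4], [-0.072, 0.97, 0, 0, 0, 0.766, 0.4], [-0.072, 0.97, 0, 0, 0, 0.766, 0.4], [-0.072, 0.97, 0, 0, 0, 0.766, 0.4], [-0.072, 0.97, 0, 0, 0, 0.766, 0.4], [-0.072, 0.97, 0, 0, 0, 0.766, 0.4], [-0.072, 0.97, 0, 0, 0, 0.766, 0.4], [-0.072, 0.97, 0, 0, 0, 0.766, 0.4], [-0.072, 0.97, 0, 0, 0, 0.766, 0.4], [-0.072, 0.97, 0, 0, 0, 0.766, 0.4], [-0.072, 0.97, 0, 0, 0, 0.766, 0.4], [-0.072, 0.97, 0, 0, 0, 0.766, 0.4]]}}

```text
time_s: 45.7
tcp_pos: [589.3, 146.5, 211.3]
eef_rot: [179.9, 0.2, 75.5]
wrist_force: [-0.7, -0.2, 0.3]
width: 0.402
finger_force: 0.0
```

Call:
{"op": "play_rows", "data": {"deltas": [[0, 0, 0, 0, 0, 0, 0.4], [0, 0, 0, 0, 0, 0, 0.4]]}}

```text
time_s: 45.9
tcp_pos: [589.4, 145.4, 211.3]
eef_rot: [179.9, 0.3, 75.2]
wrist_force: [-0.1, -0.6, 0.0]
width: 0.403
finger_force: 0.0
```

```bash
python3 - <<'E'
from h import *
im,d,W,o=wsnap('w13.png');print(o['tcp_pos'],o['eef_rot'],tocar(o['tcp_pos']));fitall(W);bottles(im,W)
im,d=snap('scene','s13.png');fitall(cloud('scene',d))
E
```

```text
[589.43644939 145.44195941 211.29937517] [179.86277421   0.25185478  75.21203486] [ 31.65681094 176.10292949 211.29937517]
knobtop 1 1122 123.89312370213412 ((589.4826049804688, 145.67361450195312), (56.00076675415039, 13.672224044799805), 74.5174789428711) [589.5 146.2 123.1]
wall yaw 2.1758525340193775 x at y=-35 668.8991126886017 [-17.14030916   1.67197504   8.65088265] 78.56114456426143
0.8 [358.0, 282.0, 26.0, 24.0] all [[73.0, 48.0, 39.0], [86.0, 60.0, 68.0], [98.0, 88.0, 121.0]] cap 25 [[76.0, 58.0, 61.0], [83.0, 62.0, 63.0], [90.0, 63.0, 66.0]]
0.73 [338.0, 240.0, 55.0, 73.0] all [[57.0, 105.0, 22.0], [79.0, 134.0, 88.0], [97.0, 142.0, 115.0]] cap 1108 [[69.0, 103.0, 102.0], [80.0, 124.0, 114.0], [94.0, 138.0, 115.0]]
knobtop 1 57 121.2743081669104 ((585.8490600585938, 139.6694793701172), (55.03386306762695, 12.957167625427246), 72.69031524658203) [585.1 140.5 120.9]
knobtop -1 105 121.63482347134403 ((610.7478637695312, -207.6917724609375), (56.490177154541016, 15.600235939025879), 5.6186957359313965) [ 611.2 -207.9  120.7]
wall yaw 1.7689404952996701 x at y=-35 662.9535119514638 [-17.78302199   1.03002246  17.07981464] 77.5337057349488
```

Call:
{"op": "play_rows", "data": {"deltas": [[0, 0, -0.7, 0, 0, 0, 0.4], [0, 0, -0.7, 0, 0, 0, 0.4], [0, 0, -0.7, 0, 0, 0, 0.4], [0, 0, -0.6, 0, 0, 0, 0.4], [0, 0, -0.37, 0, 0, 0, 0.4], [0, 0, 0, 0, 0, 0, 0], [0, 0, 0, 0, 0, 0, 0], [0, 0, 0, 0, 0, 0, 0], [0, 0, 0, 0, 0, 0, 0]]}}

```text
time_s: 46.95
tcp_pos: [588.1, 145.9, 120.7]
eef_rot: [-179.9, 0.2, 75.2]
wrist_force: [-8.8, 1.6, 6.2]
width: 0.144
finger_force: 30.0
```

Call:
{"op": "play_rows", "data": {"deltas": [[0, 0, 0, 0, 0, -0.8, 0], [0, 0, 0, 0, 0, -0.8, 0], [0, 0, 0, 0, 0, -0.8, 0], [0, 0, 0, 0, 0, -0.8, 0], [0, 0, 0, 0, 0, -0.8, 0], [0, 0, 0, 0, 0, -0.8, 0], [0, 0, 0, 0, 0, -0.8, 0], [0, 0, 0, 0, 0, -0.8, 0], [0, 0, 0, 0, 0, -0.8, 0], [0, 0, 0, 0, 0, -0.8, 0], [0, 0, 0, 0, 0, -0.8, 0], [0, 0, 0, 0, 0, -0.4, 0]]}}

```text
time_s: 48.15
tcp_pos: [588.9, 145.1, 120.9]
eef_rot: [179.8, 0.3, 1.5]
wrist_force: [-6.1, -3.1, 4.3]
width: 0.148
finger_force: 30.8
```

Call:
{"op": "play_rows", "data": {"deltas": [[0, 0, 0, 0, 0, 0, 0], [0, 0, 0, 0, 0, 0, 0]]}}

```text
time_s: 48.35
tcp_pos: [588.8, 145.1, 120.9]
eef_rot: [179.8, 0.3, 1.8]
wrist_force: [-6.1, -2.1, 4.9]
width: 0.15
finger_force: 30.7
```

Both knobs are home. I'll release, back off to an overview and check.

Call:
{"op": "play_rows", "data": {"deltas": [[0, 0, 0, 0, 0, 0, 0.3], [0, 0, 0, 0, 0, 0, 0.4], [0, 0, 0, 0, 0, 0, 0.4], [0, 0, 0.6, 0, 0, 0, 0.4], [0, 0, 0.9, 0, 0, 0, 0.4], [0, 0, 0.9, 0, 0, 0, 0.4], [0, 0, 0.9, 0, 0, 0, 0.4], [-0.5, -0.8, 0.6, 0, 0, 0, 0.4], [-0.5, -0.8, 0.6, 0, 0, 0, 0.4], [-0.5, -0.8, 0.6, 0, 0, 0, 0.4], [-0.5, -0.8, 0.6, 0, 0, 0, 0.4], [-0.5, -0.8, 0.6, 0, 0, 0, 0.4]]}}

```text
time_s: 49.55
tcp_pos: [513.9, 24.7, 309.5]
eef_rot: [179.9, 0.2, 1.6]
wrist_force: [0.3, -0.2, 0.4]
width: 0.399
finger_force: 0.0
```

Call:
{"op": "play_rows", "data": {"deltas": [[-0.5, -0.8, 0, 0, 0, 0, 0.4], [-0.5, -0.8, 0, 0, 0, 0, 0.4], [0, 0, 0, 0, 0, 0, 0.4], [0, 0, 0, 0, 0, 0, 0.4]]}}

```text
time_s: 49.95
tcp_pos: [484.7, -22.6, 308.8]
eef_rot: [179.9, 0.2, 1.6]
wrist_force: [-0.1, 0.8, 0.9]
width: 0.401
finger_force: 0.0
```

```bash
python3 - <<'E'
from h import *
im,d,W,o=wsnap('w14.png');print(o['time_s'],o['tcp_pos'],o['eef_rot']);fitall(W);bottles(im,W)
Q=tocar(W.reshape(-1,3));Q=Q[(abs(Q[:,1])<150)&(Q[:,2]>68)&(Q[:,2]<84)&(Q[:,0]>20)&(Q[:,0]<60)];print('bar x',np.percentile(Q[:,0],[3,50,97]))
E
```

```text
49.95 [484.68727779 -22.6093936  308.79711562] [1.79872697e+02 1.61743777e-01 1.56555183e+00]
knobtop 1 576 123.64000156967442 ((588.9251708984375, 143.57772827148438), (57.609832763671875, 13.407462120056152), 4.13458776473999) [588.7 143.6 122.1]
knobtop -1 555 123.63687522114353 ((614.6174926757812, -203.2958526611328), (57.96962356567383, 14.586742401123047), 4.068936824798584) [ 613.6 -203.1  122.2]
wall yaw 2.439588517370978 x at y=-35 671.5940801185607 [-24.78474004   2.66836648  10.35600389] 78.4818389985023
0.77 [188.0, 59.0, 48.0, 38.0] all [[56.0, 95.0, 43.0], [73.0, 110.0, 112.0], [93.0, 133.0, 115.0]] cap 873 [[60.0, 100.0, 103.0], [76.0, 116.0, 114.0], [92.0, 133.0, 115.0]]
0.64 [380.0, 52.0, 55.0, 38.0] all [[56.0, -136.0, 34.0], [73.0, -111.0, 107.0], [93.0, -97.0, 115.0]] cap 852 [[60.0, -136.0, 102.0], [76.0, -118.0, 114.0], [93.0, -103.0, 116.0]]
0.58 [317.0, 48.0, 48.0, 43.0] all [[56.0, -57.0, 41.0], [72.0, -36.0, 113.0], [94.0, -17.0, 115.0]] cap 911 [[59.0, -56.0, 107.0], [75.0, -39.0, 114.0], [92.0, -23.0, 115.0]]
0.55 [252.0, 51.0, 42.0, 43.0] all [[56.0, 16.0, 62.0], [71.0, 36.0, 113.0], [93.0, 56.0, 115.0]] cap 918 [[60.0, 21.0, 108.0], [76.0, 37.0, 114.0], [93.0, 53.0, 116.0]]
bar x [38.9243368  46.65981285 56.93268383]
```

View pics/w14.png

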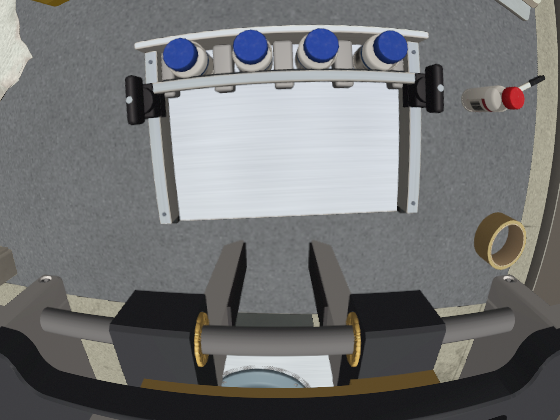

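The picture shows four upright bottles behind the bar, caps at rows 47–56 with axes at x≈76. Both wings lie along carrier x, so the knobs are locked.

```bash
python3 -c "
from workcell import *
print(hand_in())"
```

```text
the job is handed in; nothing more can be done
None
```

Job handed in, with no verdict returned: on the last check all four bottles stood upright against the back wall, the bar rested against them (gate about 4 mm), both knobs were fully home, and nothing else on the bench was touched.

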